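Refill the locked pill dispenser and hold its key switch turned

ROBOT

A 6-joint arm with a two-finger parallel gripper is mounted at the origin on the work surface. World frame = base frame: x ahead of the robot, y to its left, z up, the work surface at z = 0. Lengths are in m, angles in rad, forces in N, time in s.
With the tool pointing down it reaches from about 0.25 to 0.775 m from the base axis. Payload 4 kg.
Tool frame: the origin (TCP) lies midway between the tips of the shut fingers; the grasp point (between the pads) lies 19 mm behind it; z points along the fingers, y is the direction in which the jaws open and shut (so a half turn about z gives the same grasp; the last joint's range is limited). The gripper opens to 94 mm and grips with 3 to 60 N. Pads are 16 mm wide; open, the fingers measure 119 mm over their backs; the gripper's body (75 mm by 177 mm) begins 78 mm behind the grasp point.
Start: joints at [-1.307, 0.087, 1.371, -0, 1.684, -0.103], TCP at [0.197, -0.513, 0.206] pointing down, gripper open.
Joint ranges: [-3.1, 3.1], [-0.76, 2.03], [0.27, 2.55], [-1.08, 4.22], [0.17, 2.65], [-2.57, 2.57]. Speed limits (rad/s): [2.79, 2.79, 3.14, 3.14, 3.14, 3.14].

INTERFACE

Orientations are given as [roll, pitch, yaw] about the fixed x, y, z axes, in that order (R = Rz(yaw) Ry(pitch) Rx(roll)).
In Python, from bench import robot gives the robot as it stands.
- The arm moves only by the tool servo_tool, never from a script. Its argument "rows" is a list of rows, each a list of 2 entries, a list of its own where there are three numbers: the shift along the tool's x, y, z normalised to -1 to 1, where 1 is 0.08 m, then the turn about the tool's z normalised to -1 to 1, where 1 is pi/2 rad. A call has 1 to 12 rows; each row is the pose to reach, as a shift and turn from the pose commanded when the call began, along the tool's axes at that moment; what a row does not reach only later rows make up. A row lasts 1/12 s, in which the tool goes at most 41.7 mm and 7.16 degrees, less where a joint would pass 70% of its speed; a pose out of reach is approached as far as the arm can. A call with a number of a shift or a turn outside -1 to 1 is refused whole. A call with a gripper value outside its range is refused whole. "grip" is the closure, from -1 (fully open) to 1 (shut), set as the call begins (left out, the last holds). The fingers move at their own pace and stop on an object; the grip force is fixed at half the most. Time passes only in rows, so rows that repeat a pose let the fingers close. It gives the time, the measured TCP pose, the force and the opening at its end, in the units of the state.
- robot.get_obs(): the state, without advancing time (a new reading comes with each control period).
- robot.snapshot(name): name is "scene" or "top"; returns a dict with "pixels" (480x640x3 uint8, red, green, blue), "camera_matrix" (3x3 intrinsics, pixels), "D" ([k1, k2, p1, p2, k3] as OpenCV has them; the pictures are not rectified), "world_from_camera" (4x4, takes a point from camera to world coordinates). Camera axes: x right, y down, z forward; pixel columns grow to the right and rows downward; lengths in m; the calibration is good to about 2 mm. A picture is of the moment at which its call begins. There is no depth.
- robot.close_job(): hands the job in, once; it reports no verdict.
The state is a dict: "time": time; "joint_positions": joint angles; "qvel": joint speeds; "joint_torque": joint torques, N m; "tool_pos": TCP position; "ee_rot": TCP orientation; "wrist_force": force on the tool from outside, world axes, zero at the start; "wrist_torque": the same for the moment, N m; "width": finger opening in m.
Only numpy, scipy, OpenCV 4.12 (cv2) and the standard library are available. Lean on these libraries where they do the work, as an engineer would, in place of code of your own. Each camera call takes 0.05 s, during which the arm holds its last target.

TASK

Refill the bedside pill dispenser: lay the separator plate squarely on the dispenser's lower pill tray, between the two end guides, and then stack the filled pill tray squarely on the separator, keeping the tray level. Then take the key from its rest, push it fully home in the dispenser's key switch (the pins are sticky, so rock it a little if it stops), turn it a quarter turn clockwise to its stop and finish still gripping it, holding it turned against its return spring. Leave the bottle, the glass dish and the cup where they stand.

Things in the scene. Friction and masses are not known exactly. Their poses are not given: they have to be found in the camera images.
- dispenser: Grey pill dispenser fixed to the table; origin: centre of its underside. Foot 100 (x) x 190 (y) x 12 mm. At y = +34 mm a fixed white lower tray, rim 40 mm high, between two end guides; at y = -66 mm the key switch: grey housing 60 (x) x 54 (y) mm, 54 mm high, topped by a black ring 50 mm across, 56 mm high, around a steel plug 26 mm square, 58 mm high.
- stack (a point): Centre of the lower tray's top rim (50 x 96 mm, four pockets), where the separator's underside comes to rest. x along the 50 mm side, y along the 96 mm side, z up. Upright end guides (30 mm wide in x, 8 mm thick) have inner faces at y = +-51 mm and tops 22 mm above this point: 3 mm to spare at each end. Both long sides are open for fingers.
- keyhole (a point): Mouth centre of the key slot, on the plug's top. Keeps the dispenser's axes when the plug turns. Unturned, the slot is 7 mm (x) by 16 mm (y), 29 mm deep, straight down. Sprung sticky pins 10 and 18 mm down: passing them takes up to some 15 N; rocking the key a few degrees about the vertical while pushing helps. Fully home: the bow's underside rests on the plug.
- plug (a joint): Turn of the lock plug in rad: 0 = unturned (a spring keeps it there), grows clockwise seen from above to a stop at 1.5 (a quarter turn). The return spring takes 0.05 N m at 0, rising to 0.125 N m at the stop, and turns the plug back when let go. The inserted key turns it.
- separator: Flat rigid grey plate 56 (x) x 96 (y) x 5 mm, 35 g; origin: centre of its underside, z up. At the start it lies centred on a fixed carton 38 (x) x 84 (y) mm, 18 mm high, so it overhangs by 9 mm along both long sides: pinch it across its 56 mm width.
- tray: The filled pill tray to be stacked: white, open, four pockets, 62 (x) x 96 (y) x 28 mm high, walls 3 mm, about 90 g; origin: centre of its underside, z up. It stands on the table; grip it across its 62 mm width. Seated, its underside is 5 mm above point stack.
- key: Key standing blade down in its rest; origin: the blade's tip, z up along the key. Steel blade 5 (x) x 14 (y) mm, 26 mm long, nose tapered over 5 mm; above it a black bow 10 (x) x 26 (y) mm, from 26 to 60 mm above the origin: pinch the bow across its 10 mm. Same both ways round (half turn). Fully home its origin is 26 mm below point keyhole. 35 g.
- rest: Grey key rest, a block 44 x 44 x 34 mm fixed to the table, origin: centre of its underside. The key stands in its slot (8 x 17 mm), the bow's underside on the block's top. Pull the key straight up by 30 mm to free it.
- bottle: Bystander: aluminium bottle 66 mm across, 190 mm high; origin: centre of its underside. Leave alone.
- dish: Bystander: round glass dish 80 mm across, 28 mm high; origin: centre of its underside. Leave alone.
- cup: Bystander: black cup 76 mm across, 85 mm high; origin: centre of its underside. Leave alone.

How it is judged:
On the way, in this order (a step that is already met when the one before it is completed fails the run):
1. the separator lies squarely on the lower tray, let go (x of separator in the frame of stack between -0.007 and 0.007 m and y of separator in the frame of stack between -0.007 and 0.007 m and z of separator in the frame of stack between -0.0025 and 0.0025 m and angle between the y axis of separator and the y axis of stack, either way round below 0.12 rad and angle between separator's own z axis and vertical below 0.06 rad and contact force between the fingers and separator below 0.1 N), for 0.2 s.
2. the filled tray stands squarely on the separator, let go (x of separator in the frame of stack between -0.007 and 0.007 m and y of separator in the frame of stack between -0.007 and 0.007 m and z of separator in the frame of stack between -0.0025 and 0.0025 m and angle between the y axis of each of separator, tray and the y axis of stack, either way round below 0.12 rad and angle between each of separator, tray's own z axis and vertical below 0.06 rad and x of tray in the frame of stack between -0.007 and 0.007 m and y of tray in the frame of stack between -0.007 and 0.007 m and z of tray in the frame of stack between 0.0028 and 0.0075 m and contact force between the fingers and tray below 0.1 N), for 0.2 s.
3. the key is fully home in the switch, not yet turned (z of key in the frame of keyhole between -0.03 and -0.023 m and horizontal distance between key and keyhole below 0.004 m and angle between key's own z axis and vertical below 0.12 rad and value of joint plug below 0.35 rad), for 0.1 s.
4. the key is turned a quarter clockwise (z of key in the frame of keyhole between -0.03 and -0.023 m and horizontal distance between key and keyhole below 0.004 m and angle between key's own z axis and vertical below 0.12 rad and value of joint plug above 1.3 rad), for 0.2 s.
At the end, for the whole second after the job is handed in: Fingers grip the key, fully home (within 3 mm in depth, 4 mm sideways) and held turned at least 1.3 of 1.5 rad; separator on the lower tray, filled tray on it, each within 7 mm and 0.12 rad of square, level, not touched by the fingers (all of step 2 and all of step 4 and contact force between the fingers and key above 1 N and contact force between the fingers and separator below 0.1 N); the arm keeps its last pose, push and grip.
It fails at once if the bottle is moved by more than 30 mm (distance of bottle from where it was at the start of the episode above 0.03 m).
It fails at once if the dish is moved by more than 30 mm (distance of dish from where it was at the start of the episode above 0.03 m).
It fails at once if the cup is moved by more than 30 mm (distance of cup from where it was at the start of the episode above 0.03 m).
It fails at once if the filled tray is tipped (angle between tray's own z axis and vertical above 0.5 rad).
It also fails if it takes over 72 s, if anything falls off the work surface, if the arm or the gripper's body presses on something with over 40 N, if the wrist force passes 120 N, or if a joint passes its speed limit or range.

## Working session

There is one attempt and no reset: what is moved stays moved. The work goes in short steps, Python scripts to look and compute and a tool call to move; the robot and the scene stay as the last step left them, time stands still between calls to the robot, and variables do not carry over. Pictures are saved under pics/ and viewed, and the job is handed in when it is done.

Besides the shell and the picture viewer there is one more tool, called after ">>>" by a JSON object that holds its "api" and its "payload". servo_tool: Moves the arm, as the interface text tells. Its arguments: {"type":"object","properties":{"rows":{"type":"array"},"grip":{"type":"number"}},"required":["rows"]}

```bash
ls; mkdir -p pics
cat > h.py <<'E'
import numpy as np, cv2, pickle
from bench import robot
def snap(name,f):
    s=robot.snapshot(name); pickle.dump(s,open('pics/'+f+'.pkl','wb'))
    cv2.imwrite('pics/'+f+'.png',cv2.cvtColor(s['pixels'],cv2.COLOR_RGB2BGR)); return s
def load(f): return pickle.load(open('pics/'+f+'.pkl','rb'))
def crop(f,x0,y0,w,h,k,out):
    im=cv2.imread('pics/'+f+'.png')[y0:y0+h,x0:x0+w]
    im=cv2.resize(im,None,fx=k,fy=k,interpolation=cv2.INTER_CUBIC)
    for i in range(0,w,20):
        cv2.putText(im,str(x0+i),(i*k,10),0,.35,(0,0,255),1); cv2.line(im,(i*k,12),(i*k,18),(0,0,255),1)
    for j in range(0,h,20):
        cv2.putText(im,str(y0+j),(0,j*k+4),0,.35,(0,0,255),1); cv2.line(im,(24,j*k),(30,j*k),(0,0,255),1)
    cv2.imwrite('pics/'+out+'.png',im)
def ray(s,uv):
    K=np.array(s['camera_matrix']);D=np.array(s['D']);T=np.array(s['world_from_camera'])
    p=cv2.undistortPoints(np.array([[uv]],float),K,D)[0,0]
    return T[:3,3],T[:3,:3]@np.array([p[0],p[1],1])
def at(s,uv,z):
    o,d=ray(s,uv); return o+d*(z-o[2])/d[2]
def proj(s,P):
    T=np.linalg.inv(np.array(s['world_from_camera']))
    return cv2.projectPoints(np.atleast_2d(P).astype(float),cv2.Rodrigues(T[:3,:3])[0],T[:3,3],np.array(s['camera_matrix']),np.array(s['D']))[0][:,0]
E
python3 - <<'E'
from h import *
for n in('scene','top'):
    s=snap(n,n+'0'); print(np.round(s['world_from_camera'],3),np.round(s['camera_matrix'],1),s['D'])
print(robot.get_obs())
E
```

```text
pics
[[-0.074  0.806 -0.587  1.087]
 [ 0.997  0.05  -0.057  0.038]
 [-0.017 -0.589 -0.808  0.691]
 [ 0.     0.     0.     1.   ]] [[491.2   0.  319.7]
 [  0.  491.2 248.4]
 [  0.    0.    1. ]] [0.04339913 0.         0.         0.         0.        ]
[[ 0.004 -0.98   0.198  0.404]
 [-1.    -0.005 -0.005 -0.028]
 [ 0.006 -0.198 -0.98   1.082]
 [ 0.     0.     0.     1.   ]] [[525.6   0.  316.6]
 [  0.  525.6 244. ]
 [  0.    0.    1. ]] [-0.05126451  0.          0.          0.          0.        ]
{'time': 0.1, 'joint_positions': array([-1.30709626e+00,  8.78781012e-02,  1.37205042e+00, -2.91273570e-05,
        1.68361030e+00, -1.03080927e-01]), 'qvel': array([ 0.00026768, -0.00215811, -0.00429283, -0.00079496, -0.00118954,
        0.00067739]), 'joint_torque': array([ 3.12455719e-03, -3.41252589e+01, -3.03300869e+01,  7.21093384e-02,
        3.04770016e-02, -1.11307274e-04]), 'tool_pos': array([ 0.19710665, -0.51295201,  0.2044496 ]), 'ee_rot': array([-3.13965383e+00, -1.71463107e-04,  3.66777577e-01]), 'wrist_force': array([ 0.12631597,  0.75068543, -0.69068641]), 'wrist_torque': array([0.05365095, 0.00043206, 0.00968756]), 'width': 0.09407079911715283}
```

View pics/scene0.png

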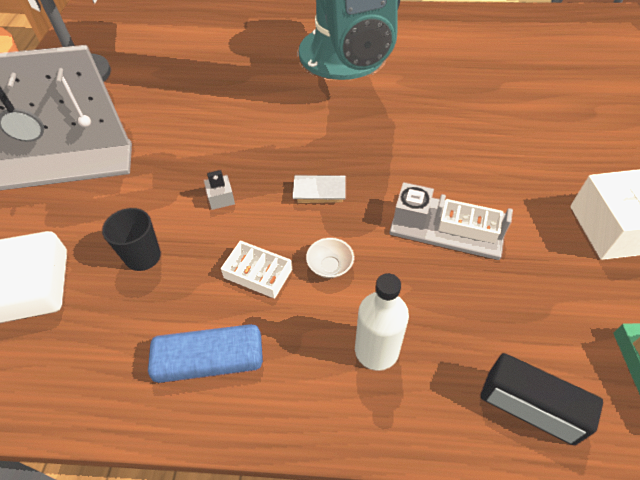

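View pics/top0.png

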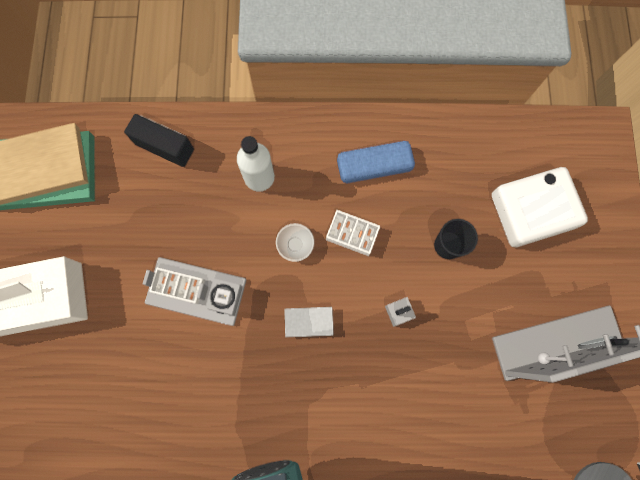

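The two pictures show the dispenser at top (195,290), separator (309,322), tray (353,233), rest/key (401,311), dish (295,243), cup (455,240) and bottle (256,165). I'll enlarge these.

Run:
```python
from h import *
crop('top0',135,245,120,90,6,'c1'); crop('top0',270,200,160,150,5,'c2')
crop('scene0',380,170,140,100,5,'c3'); crop('scene0',195,160,165,140,4,'c4')
for n in('scene0','top0'):
    s=load(n); print(proj(s,[[0,0,0],[.197,-.513,.206],[0.4,0,0]]))
```

```text
[[342.03725361  53.7639215 ]
 [ 67.41976859   4.51165502]
 [332.21730567 172.34309878]]
[[297.39902048 564.42808105]
 [614.31576036 479.72250866]
 [299.2590051  351.88930807]]
```

View pics/c1.png

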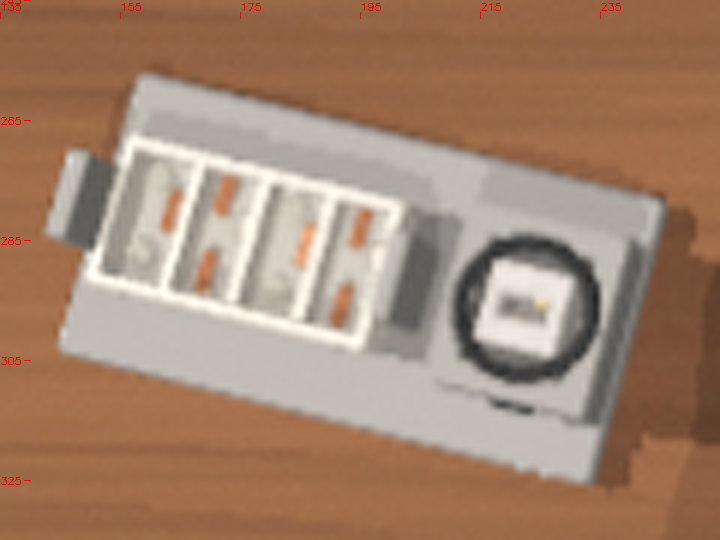

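View pics/c2.png

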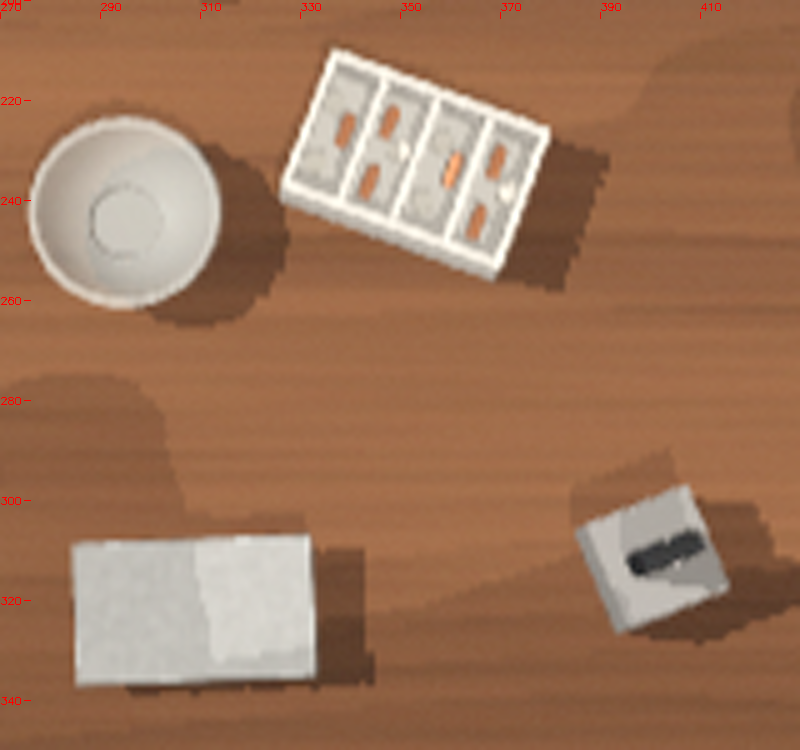

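View pics/c3.png

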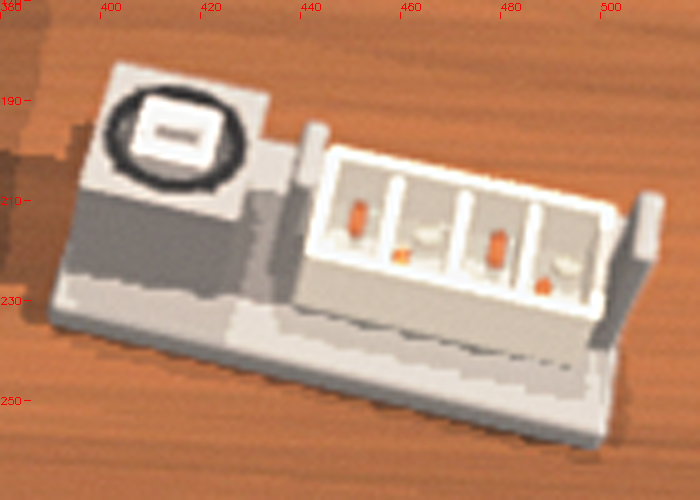

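View pics/c4.png

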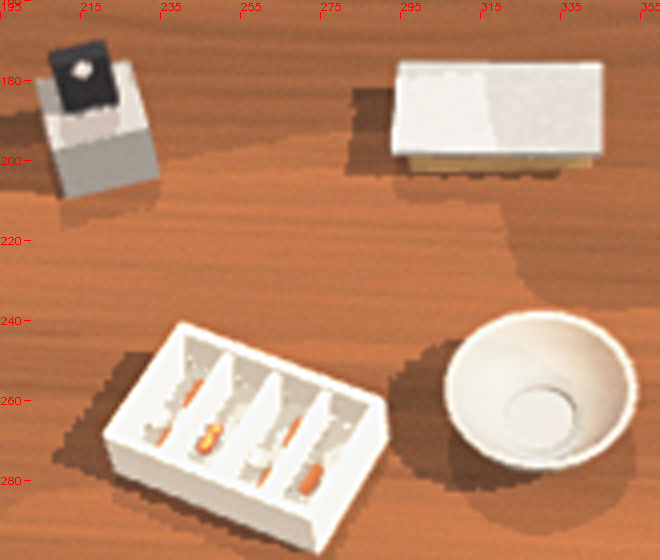

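```bash
cat > fit.py <<'E'
from h import *
from scipy.optimize import least_squares
S={'t':load('top0'),'s':load('scene0')}
def rect(hx,hy,z,cx=0,cy=0): 
    return {'t':[[cx+hx,cy+hy,z],[cx+hx,cy-hy,z],[cx-hx,cy-hy,z],[cx-hx,cy+hy,z]],'s':[[cx-hx,cy-hy,z],[cx-hx,cy+hy,z],[cx+hx,cy+hy,z],[cx+hx,cy-hy,z]]}
O={}
def add(n,cam,r,pts):
    for l,p in zip(r[cam],pts):
        if p is not None: O.setdefault(n,[]).append((cam,l,p))
def t1(*a): return [None if p is None else (135+p[0]/6,245+p[1]/6) for p in a]
def t2(*a): return [None if p is None else (270+p[0]/5,200+p[1]/5) for p in a]
def s3(*a): return [None if p is None else (380+p[0]/5,170+p[1]/5) for p in a]
def s4(*a): return [None if p is None else (195+p[0]/4,160+p[1]/4) for p in a]
r=rect(.025,.048,.04,0,.034); add('disp','t',r,t1((131,137),(402,203),(362,350),(92,280))); add('disp','s',r,s3((330,147),(616,205),(602,317),(308,255)))
r=rect(.05,.095,.012); add('disp','t',r,t1((143,74),(664,200),(592,484),(62,352))); add('disp','s',r,s3(None,None,(598,437),(50,310)))
r=rect(.013,.013,.058,0,-.066); add('disp','t',r,t1((500,262),(573,278),(555,358),(480,340))); add('disp','s',r,s3((142,97),(225,107),(217,168),(133,157)))
r=rect(.028,.048,.023); add('sep','t',r,t2((72,543),(309,535),(316,678),(77,685))); add('sep','s',r,s4((399,62),(603,62),(603,152),(391,152)))
r=rect(.031,.048,.028); add('tray','t',r,t2((335,48),(550,130),(498,270),(282,190))); add('tray','s',r,s4((182,322),(388,403),None,(105,433)))
r=rect(.022,.022,.034); add('rest','t',r,t2((577,532),(687,486),(729,588),(618,632))); add('rest','s',r,s4((36,82),(130,62),(150,127),(55,145)))
def W(p,l):
    c,s_=np.cos(p[2]),np.sin(p[2]); return np.array([p[0]+c*l[0]-s_*l[1],p[1]+s_*l[0]+c*l[1],l[2]])
def res(p,obs): return np.concatenate([proj(S[c],W(p,l))[0]-uv for c,l,uv in obs])
if __name__=='__main__':
  for n,obs in O.items():
    o=obs
    for cams in('ts','t','s'):
        ob=[x for x in obs if x[0] in cams]
        f=least_squares(res,[.4,0,0],args=(ob,),loss='soft_l1')
        print(n,cams,np.round(f.x,4),'rms',np.round(np.sqrt(np.mean(f.fun**2)),2), np.round(f.fun,1) if cams=='ts' else '')
E
python3 fit.py
```

```text
disp ts [ 0.5216  0.2134 -0.2315] rms 0.73 [-0.1 -0.3  0.4 -0.1  0.2 -0.3 -0.8 -0.1  0.2 -0.4 -0.4 -0.1 -0.5 -0.4
 -0.1 -0.8 -0.7 -0.8  0.8 -0.4  0.1  0.1 -1.2 -0.2  2.2 -0.9 -0.3 -1.3
 -0.3 -0.6  0.3 -0.2 -0.2 -0.6 -0.6 -0.7  1.  -0.3 -0.7  0.8 -1.9 -0.5
 -0.2 -1.5]
disp t [ 0.5209  0.213  -0.2322] rms 0.45 
disp s [ 0.5228  0.2135 -0.2282] rms 0.86 
sep ts [ 0.4596 -0.0194  0.0444] rms 0.41 [ 0.1 -0.1  0.5 -0.4  0.4 -0.8 -0.1 -0.2  0.2 -0.5  0.1 -0.1  0.1 -0.3
  0.4 -0.9]
sep t [ 0.4589 -0.0189  0.0389] rms 0.22 
sep s [ 0.4608 -0.0197  0.0515] rms 0.18 
tray ts [ 0.6436 -0.1094 -0.3665] rms 0.47 [-0.2  0.1  0.3  0.1  0.4 -0.4 -0.3 -1.1  0.5 -0.  -0.6 -0.9  0.2 -0.1]
tray t [ 0.643  -0.1094 -0.3624] rms 0.39 
tray s [ 0.6444 -0.1096 -0.3747] rms 0.4 
rest ts [ 0.4797 -0.2034  0.3825] rms 0.84 [ 1.6 -1.1 -0.2 -0.1  0.2  0.1  2.1 -0.4  0.6 -0.5  0.6 -0.9  0.5 -0.6
  0.1  0.7]
rest t [ 0.4789 -0.2016  0.3844] rms 0.75 
rest s [ 0.4806 -0.2041  0.3835] rms 0.45
```

>>> {"api": "servo_tool", "payload": {"rows": [[[0.1,-0.1,0],-0.079],[[0.2,-0.2,0],-0.158],[[0.3,-0.3,0],-0.237],[[0.4,-0.4,0],-0.316],[[0.5,-0.5,0],-0.395],[[0.6,-0.6,0],-0.475],[[0.7,-0.7,0],-0.555],[[0.8,-0.8,0],-0.635],[[0.9,-0.9,0],-0.715],[[1,-1,0],-0.795],[[1,-1,0],-0.795]], "grip": -1}}

```text
time: 1.02
tool_pos: [0.2438, -0.4085, 0.2052]
ee_rot: [3.141, -0.001, 1.619]
wrist_force: [0.4, -0.7, 0.7]
width: 0.0936
```

```bash
cat > go.py <<'E'
import sys
from h import *
def plan(tx,ty,tz,th):  # th = object yaw; tool yaw = th+pi/2
    o=robot.get_obs(); p=np.array(o['tool_pos']); yaw=o['ee_rot'][2]
    d=np.array([tx,ty,tz])-p; dy=(th+np.pi/2-yaw+np.pi)%(2*np.pi)-np.pi
    c,s=np.cos(yaw),np.sin(yaw)
    sh=np.array([c*d[0]+s*d[1], s*d[0]-c*d[1], -d[2]])/.08
    print('t',round(o['time'],2),'pos',np.round(p,4),'rpy',np.round(o['ee_rot'],3),'w',round(o['width'],4),'F',np.round(o['wrist_force'],1))
    print('shift units',np.round(sh,3),'turn',round(-dy/(np.pi/2),4), 'calls>=',round(np.abs(sh).max(),2))
if __name__=='__main__': plan(*map(float,sys.argv[1:5]))
E
python3 go.py .4596 -.0194 .12 .044
```

```text
t 1.02 pos [ 0.2438 -0.4085  0.2052] rpy [ 3.141e+00 -1.000e-03  1.619e+00] w 0.0936 F [ 0.4 -0.7  0.7]
shift units [4.726 2.931 1.065] turn 0.003 calls>= 4.73
```

>>> {"api": "servo_tool", "payload": {"rows": [[[0.24,0.15,0.05],0],[[0.48,0.3,0.1],0],[[0.72,0.45,0.15],0],[[0.95,0.59,0.2],0]]}}

```text
time: 1.35
tool_pos: [0.2871, -0.3316, 0.1889]
ee_rot: [-3.141, -0.0, 1.611]
wrist_force: [-0.1, 0.2, -0.1]
width: 0.0942
```

>>> {"api": "servo_tool", "payload": {"rows": [[[0.24,0.15,0.05],0],[[0.48,0.3,0.1],0],[[0.72,0.45,0.15],0],[[0.95,0.59,0.2],0]]}}

```text
time: 1.68
tool_pos: [0.331, -0.2534, 0.173]
ee_rot: [-3.141, 0.0, 1.612]
wrist_force: [0.2, 0.4, 0.2]
width: 0.0939
```

>>> {"api": "servo_tool", "payload": {"rows": [[[0.24,0.15,0.05],0],[[0.48,0.3,0.1],0],[[0.72,0.45,0.15],0],[[0.95,0.59,0.2],0]]}}

```text
time: 2.02
tool_pos: [0.3749, -0.1753, 0.157]
ee_rot: [-3.141, 0.0, 1.612]
wrist_force: [1.0, -0.2, -0.2]
width: 0.0938
```

>>> {"api": "servo_tool", "payload": {"rows": [[[0.24,0.15,0.05],0],[[0.48,0.3,0.1],0],[[0.72,0.45,0.15],0],[[0.95,0.59,0.2],0]]}}

```text
time: 2.35
tool_pos: [0.4187, -0.0973, 0.141]
ee_rot: [-3.141, 0.0, 1.612]
wrist_force: [-0.3, -0.9, -0.4]
width: 0.094
```

>>> {"api": "servo_tool", "payload": {"rows": [[[0.24,0.15,0.05],0],[[0.48,0.3,0.1],0],[[0.72,0.45,0.15],0],[[0.92,0.57,0.2],0],[[0.92,0.57,0.2],0],[[0.92,0.57,0.2],0],[[0.92,0.57,0.2],0]]}}

```text
time: 2.93
tool_pos: [0.4603, -0.0231, 0.1253]
ee_rot: [-3.141, 0.001, 1.614]
wrist_force: [0.5, -0.5, 0.7]
width: 0.0942
```

```bash
python3 go.py .4596 -.0194 .008 .044
```

```text
t 2.93 pos [ 0.4603 -0.0231  0.1253] rpy [-3.141e+00  1.000e-03  1.614e+00] w 0.0942 F [ 0.5 -0.5  0.7]
shift units [ 0.047 -0.007  1.466] turn -0.0006 calls>= 1.47
```

>>> {"api": "servo_tool", "payload": {"rows": [[[0.05,-0.01,0.2],0],[[0.05,-0.01,0.4],0],[[0.05,-0.01,0.6],0],[[0.05,-0.01,0.8],0],[[0.05,-0.01,0.95],0],[[0.05,-0.01,0.95],0]]}}

```text
time: 3.43
tool_pos: [0.4571, -0.0193, 0.047]
ee_rot: [-3.136, -0.001, 1.613]
wrist_force: [0.1, 0.6, -0.5]
width: 0.094
```

>>> {"api": "servo_tool", "payload": {"rows": [[[0,0,0.15],0],[[0,0,0.3],0],[[0,0,0.42],0],[[0,0,0.51],0],[[0,0,0.51],0],[[0,0,0.51],0]]}}

```text
time: 3.93
tool_pos: [0.4595, -0.0187, 0.0088]
ee_rot: [-3.141, 0.0, 1.615]
wrist_force: [-1.6, -0.1, -0.3]
width: 0.0941
```

```bash
python3 go.py .4596 -.0194 .008 .044; python3 -c "
from h import *
snap('scene','s1');crop('s1',240,110,180,120,4,'s1c')"
```

```text
t 3.93 pos [ 0.4595 -0.0187  0.0088] rpy [-3.141  0.     1.615] w 0.0941 F [-1.6 -0.1 -0.3]
shift units [-0.009  0.001  0.01 ] turn 0.0001 calls>= 0.01
```

View pics/s1c.png

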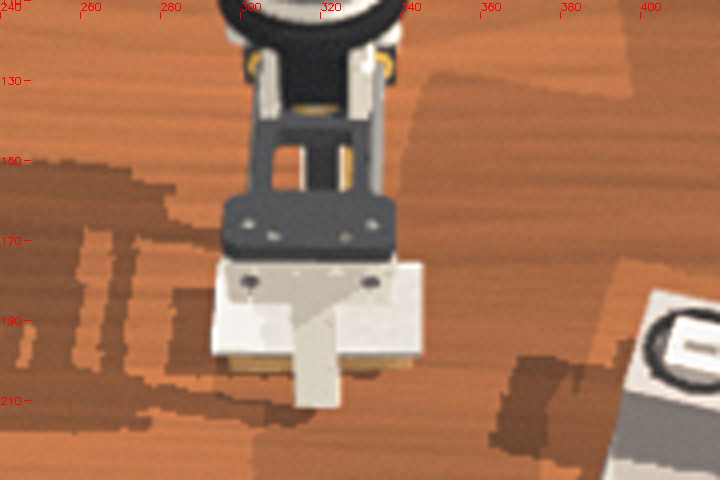

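The finger (u≈317, down to v≈211) stands in front of the plate centre (u≈319). Closing.

>>> {"api": "servo_tool", "payload": {"rows": [[[0,0,0],0],[[0,0,0],0],[[0,0,0],0],[[0,0,0],0],[[0,0,0],0],[[0,0,0],0],[[0,0,0],0],[[0,0,0],0]], "grip": 1}}

```text
time: 4.65
tool_pos: [0.4597, -0.0184, 0.0088]
ee_rot: [3.141, 0.0, 1.616]
wrist_force: [0.2, 1.0, 0.7]
width: 0.0553
```

>>> {"api": "servo_tool", "payload": {"rows": [[[0,0,-0.1],0],[[0,0,-0.3],0],[[0,0,-0.5],0],[[0,0,-0.75],0],[[0,0,-1],0],[[0,0,-1],0]]}}

```text
time: 5.15
tool_pos: [0.4625, -0.0189, 0.0935]
ee_rot: [3.133, 0.002, 1.616]
wrist_force: [0.4, 0.7, 0.0]
width: 0.0553
```

Run:
```python
from h import *
import go
th=-.2315; s_,c=np.sin(th),np.cos(th)
st=np.array([.5216-s_*.034,.2134+c*.034]); kh=np.array([.5216+s_*.066,.2134-c*.066]); print('stack',st,'kh',kh)
go.plan(*st,.12,th)
snap('scene','s2');crop('s2',230,70,200,130,4,'s2c')
```

```text
stack [0.52940088 0.24649299] kh [0.50645711 0.14916066]
t 5.15 pos [ 0.4625 -0.0189  0.0935] rpy [3.133e+00 2.000e-03 1.616e+00] w 0.0553 F [0.4 0.7 0. ]
shift units [ 3.276  0.984 -0.331] turn 0.1759 calls>= 3.28
```

View pics/s2c.png

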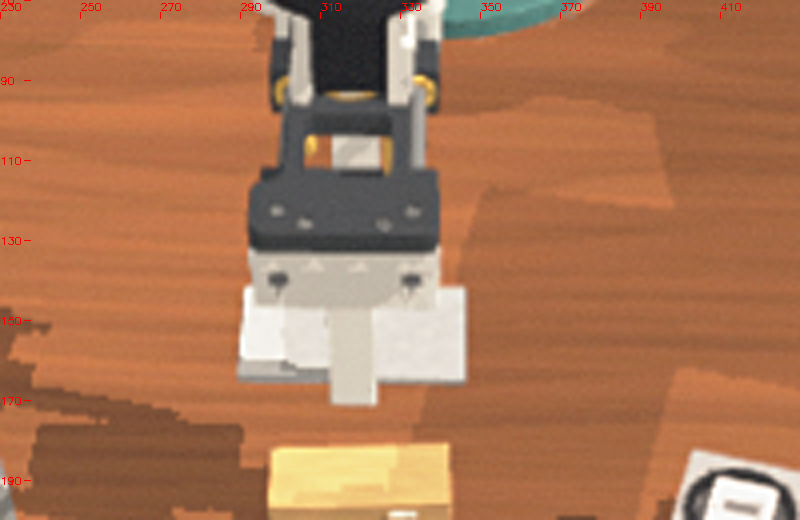

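Run:
```python
from h import *
s=load('s2'); print(robot.get_obs()['tool_pos'])
q=[at(s,(230+a/4,70+b/4),.1025) for a,b in((245,287),(467,287),(467,380),(237,376))]
print(np.round(q,4),np.mean(q,0))
```

```text
[ 0.46138301 -0.01869083  0.09125162]
[[ 0.4314 -0.0707  0.1025]
 [ 0.426   0.0267  0.1025]
 [ 0.4834  0.0291  0.1025]
 [ 0.4866 -0.0682  0.1025]] [ 0.45683198 -0.02078345  0.1025    ]
```

>>> {"api": "servo_tool", "payload": {"rows": [[[0.15,0.05,-0.03],0],[[0.35,0.11,-0.07],0],[[0.59,0.18,-0.1],0],[[0.82,0.25,-0.15],0]]}}

```text
time: 5.53
tool_pos: [0.4754, 0.0486, 0.0987]
ee_rot: [-3.138, -0.0, 1.615]
wrist_force: [1.2, -0.6, -0.4]
width: 0.0554
```

>>> {"api": "servo_tool", "payload": {"rows": [[[0.22,0.06,0],0],[[0.43,0.12,0],0],[[0.64,0.18,0],0],[[0.82,0.25,0],0]]}}

```text
time: 5.87
tool_pos: [0.4925, 0.1155, 0.0987]
ee_rot: [-3.138, 0.0, 1.616]
wrist_force: [-0.3, 0.2, -0.6]
width: 0.0552
```

>>> {"api": "servo_tool", "payload": {"rows": [[[0.22,0.06,0],0],[[0.43,0.12,0],0],[[0.64,0.18,0],0],[[0.82,0.25,0],0]]}}

```text
time: 6.2
tool_pos: [0.5096, 0.1818, 0.0987]
ee_rot: [-3.138, 0.001, 1.616]
wrist_force: [0.0, -0.5, -0.9]
width: 0.0553
```

>>> {"api": "servo_tool", "payload": {"rows": [[[0.22,0.06,0],0.06],[[0.43,0.12,0],0.12],[[0.64,0.18,0],0.176],[[0.78,0.24,0],0.176],[[0.82,0.24,0],0.176],[[0.82,0.24,0],0.176],[[0.82,0.24,0],0.176],[[0.82,0.24,0],0.176]]}}

```text
time: 6.87
tool_pos: [0.5267, 0.2464, 0.1004]
ee_rot: [-3.141, 0.001, 1.339]
wrist_force: [0.1, -0.7, -0.8]
width: 0.0553
```

```bash
python3 go.py .5297 .2480 .075 -.2315;python3 - <<'E'
from h import *
snap('scene','s3');crop('s3',370,90,180,150,4,'s3c')
E
```

```text
t 6.87 pos [0.5267 0.2464 0.1004] rpy [-3.141e+00  1.000e-03  1.339e+00] w 0.0553 F [ 0.1 -0.7 -0.8]
shift units [0.028 0.032 0.318] turn -0.0001 calls>= 0.32
```

View pics/s3c.png

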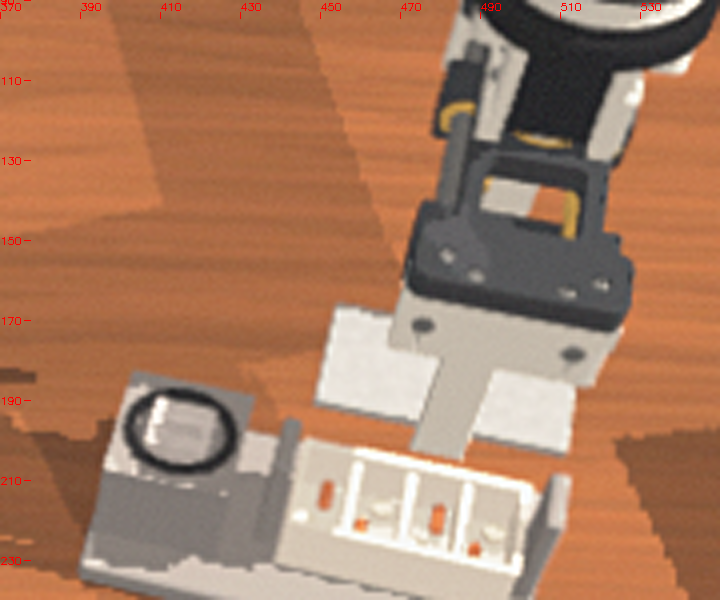

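>>> {"api": "servo_tool", "payload": {"rows": [[[0.03,0.03,0.15],0],[[0.03,0.03,0.3],0],[[0.03,0.03,0.42],0],[[0.03,0.03,0.42],0],[[0.03,0.03,0.42],0],[[0.03,0.03,0.42],0]]}}

```text
time: 7.42
tool_pos: [0.5297, 0.249, 0.0668]
ee_rot: [-3.141, 0.0, 1.339]
wrist_force: [0.5, -0.4, -0.4]
width: 0.0558
```

```bash
python3 go.py .5297 .2480 .050 -.2315;python3 - <<'E'
from h import *
snap('scene','s4');crop('s4',420,140,130,100,6,'s4c')
snap('top','t4');crop('t4',135,240,130,100,6,'t4c')
E
```

```text
t 7.42 pos [0.5297 0.249  0.0668] rpy [-3.141  0.     1.339] w 0.0558 F [ 0.5 -0.4 -0.4]
shift units [-0.012  0.003  0.21 ] turn -0.0001 calls>= 0.21
```

View pics/s4c.png

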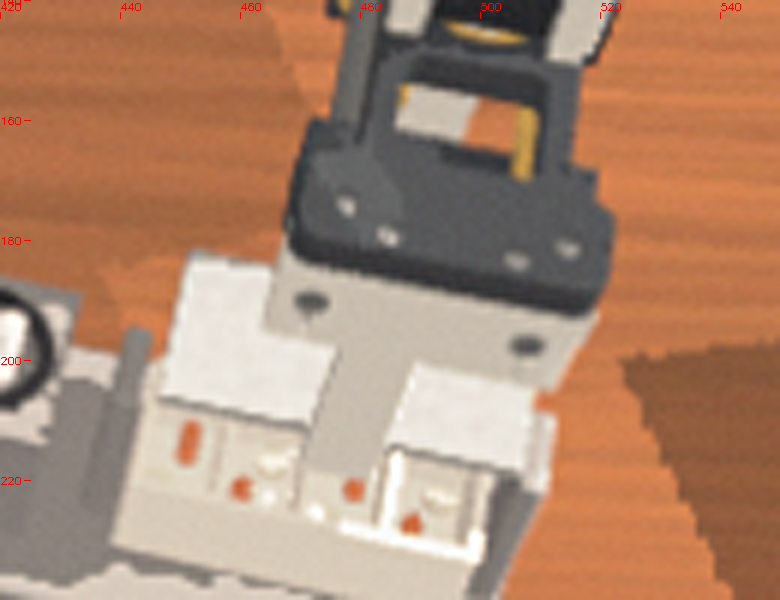

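View pics/t4c.png

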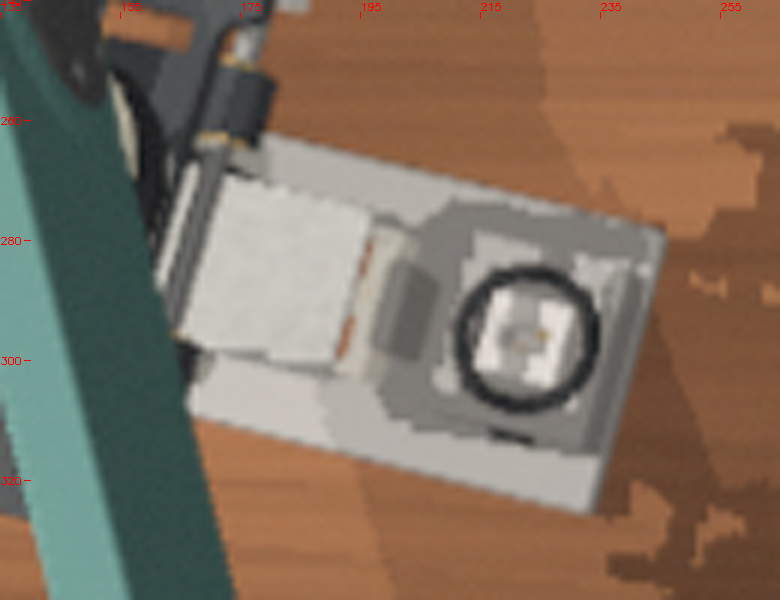

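Run:
```python
from h import *
th=-.2315; R=np.array([[np.cos(th),-np.sin(th)],[np.sin(th),np.cos(th)]])
st=np.array([.5294,.2465])
for z in(.078,.082):
  for f,uv in(('t4',(197.2,275)),('t4',(190.8,300.3)),('s4',(446.7,206.3)),('s4',(451.7,181.7)),('s4',(507,218.7))):
    print(z,f,np.round((R.T@(at(load(f),uv,z)[:2]-st))*1000,1))
for f in('s4','t4'): print(np.round(proj(load(f),[[st[0],st[1],.04]])))
```

```text
0.078 t4 [ 26.4 -45.3]
0.078 t4 [-23.4 -46.8]
0.078 s4 [ 26.5 -46.3]
0.078 s4 [-30.8 -47. ]
0.078 s4 [25.5 48.6]
0.082 t4 [ 26.1 -46.3]
0.082 t4 [-23.6 -47.7]
0.082 s4 [ 30.1 -46.5]
0.082 s4 [-26.7 -47.2]
0.082 s4 [29.2 47.8]
[[472. 216.]]
[[176. 285.]]
```

>>> {"api": "servo_tool", "payload": {"rows": [[[-0.015,0,0.06],0],[[-0.015,0,0.12],0],[[-0.015,0,0.17],0],[[-0.015,0,0.21],0],[[-0.015,0,0.21],0],[[-0.015,0,0.21],0],[[-0.015,0,0.21],0]]}}

```text
time: 8.1
tool_pos: [0.5296, 0.2479, 0.0503]
ee_rot: [3.142, 0.0, 1.339]
wrist_force: [-0.2, -0.3, -0.8]
width: 0.0554
```

```bash
python3 go.py .5297 .2480 .049 -.2315
```

```text
t 8.1 pos [0.5296 0.2479 0.0503] rpy [3.142 0.    1.339] w 0.0554 F [-0.2 -0.3 -0.8]
shift units [0.001 0.002 0.016] turn -0.0001 calls>= 0.02
```

>>> {"api": "servo_tool", "payload": {"rows": [[[0,0,0.02],0],[[0,0,0.02],0],[[0,0,0.02],0],[[0,0,0.02],0]]}}

```text
time: 8.43
tool_pos: [0.5295, 0.2479, 0.0487]
ee_rot: [3.141, -0.0, 1.339]
wrist_force: [0.0, 0.1, -0.3]
width: 0.0549
```

```bash
python3 go.py .5297 .2480 .049 -.2315
```

```text
t 8.43 pos [0.5295 0.2479 0.0487] rpy [ 3.141 -0.     1.339] w 0.0549 F [ 0.   0.1 -0.3]
shift units [ 0.001  0.002 -0.003] turn -0.0001 calls>= 0.0
```

>>> {"api": "servo_tool", "payload": {"rows": [[[0,0,0.012],0],[[0,0,0.012],0],[[0,0,0.012],0]]}}

```text
time: 8.68
tool_pos: [0.5295, 0.2479, 0.0476]
ee_rot: [-3.142, 0.0, 1.339]
wrist_force: [0.2, 0.3, -0.2]
width: 0.0553
```

>>> {"api": "servo_tool", "payload": {"rows": [[[0,0,0.012],0],[[0,0,0.012],0],[[0,0,0.012],0]]}}

```text
time: 8.93
tool_pos: [0.5294, 0.2479, 0.0466]
ee_rot: [-3.141, 0.0, 1.339]
wrist_force: [0.6, 0.3, -0.5]
width: 0.0554
```

Run:
```python
from h import *
print(robot.get_obs()['wrist_force'])
snap('scene','s5');crop('s5',420,140,130,100,6,'s5c')
```

```text
[ 0.61024182  0.32414687 -0.47901782]
```

View pics/s5c.png

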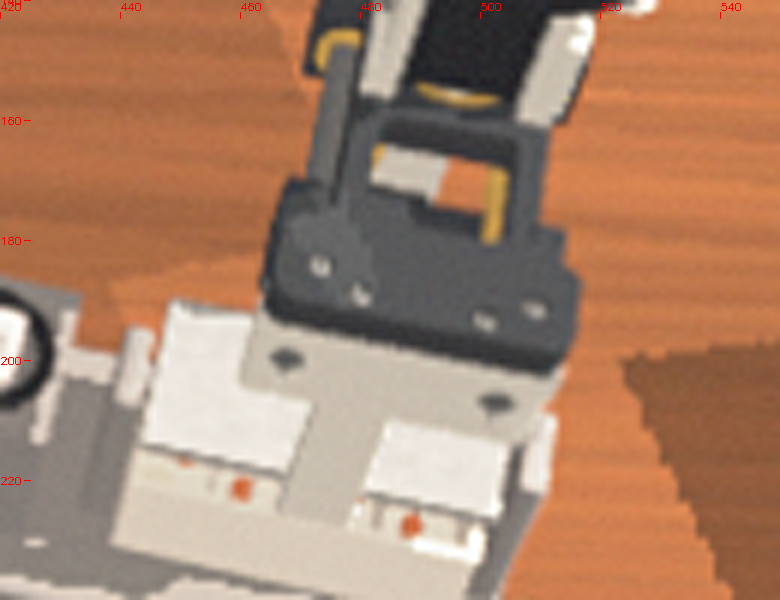

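Run:
```python
from h import *
th=-.2315; R=np.array([[np.cos(th),-np.sin(th)],[np.sin(th),np.cos(th)]])
st=np.array([.5294,.2465])
for z in(.045,.05,.055,.06,.065):
  for f,uv in(('s5',(443.3,213.3)),('s5',(448,190)),('s5',(503.5,226))):
    print(z,f,np.round((R.T@(at(load(f),uv,z)[:2]-st))*1000,1))
# finger tip check
p=robot.get_obs()['tool_pos']; print(proj(load('s5'),[p]))
print(proj(load('s5'),[[*(st+R@[28,-48]*np.array(1e-3)),.045],[*(st+R@[.025,-.048]),.04],[*(st+R@[.025,.048]),.04]]))
```

```text
0.045 s5 [ 13.4 -47.8]
0.045 s5 [-42.4 -48.6]
0.045 s5 [12.6 51.2]
0.05 s5 [ 17.8 -48. ]
0.05 s5 [-37.5 -48.8]
0.05 s5 [17.1 50.2]
0.055 s5 [ 22.3 -48.2]
0.055 s5 [-32.6 -49. ]
0.055 s5 [21.6 49.2]
0.06 s5 [ 26.8 -48.4]
0.06 s5 [-27.7 -49.2]
0.06 s5 [26.1 48.3]
0.065 s5 [ 31.2 -48.6]
0.065 s5 [-22.8 -49.4]
0.065 s5 [30.6 47.3]
[[474.03379109 213.10376311]]
[[441.77410089 219.65433974]
 [441.51938821 220.22075159]
 [499.91997371 233.04528217]]
```

I had the offset sign wrong: the plate sits 9 mm above the TCP, so the goal is TCP z ≈ 0.031. Continuing down.

>>> {"api": "servo_tool", "payload": {"rows": [[[0,0,0.05],0],[[0,0,0.1],0],[[0,0,0.14],0],[[0,0,0.175],0],[[0,0,0.185],0],[[0,0,0.185],0],[[0,0,0.185],0]]}}

```text
time: 9.57
tool_pos: [0.5295, 0.2479, 0.0319]
ee_rot: [-3.142, 0.0, 1.339]
wrist_force: [-0.0, 0.7, -0.4]
width: 0.0551
```

>>> {"api": "servo_tool", "payload": {"rows": [[[0,0,0.012],0],[[0,0,0.012],0],[[0,0,0.012],0]]}}

```text
time: 9.82
tool_pos: [0.5296, 0.2479, 0.0311]
ee_rot: [3.141, -0.0, 1.339]
wrist_force: [0.1, 0.4, 0.3]
width: 0.0555
```

Run:
```python
from h import *
print(robot.get_obs()['wrist_force'])
snap('scene','s6');crop('s6',420,140,130,100,6,'s6c')
```

```text
[0.09578478 0.35225679 0.28256203]
```

View pics/s6c.png

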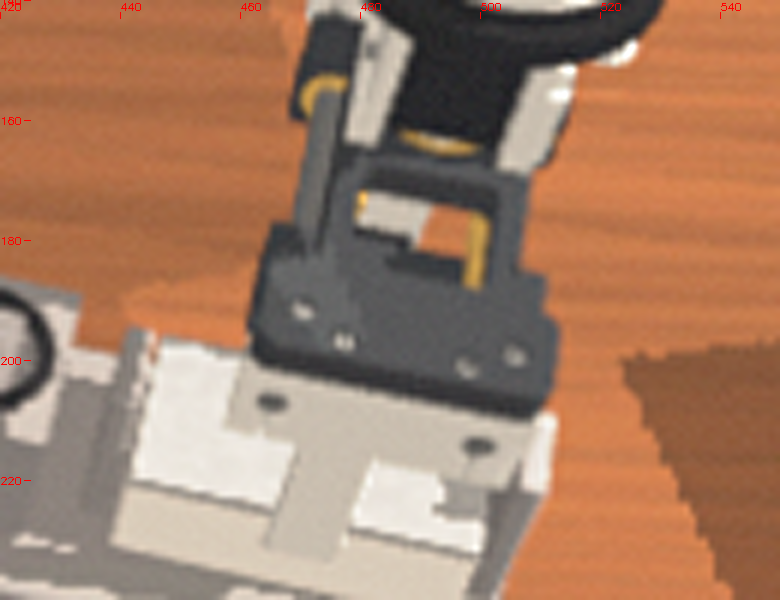

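>>> {"api": "servo_tool", "payload": {"rows": [[[0,0,0.01],0],[[0,0,0.01],0],[[0,0,0.01],0]]}}

```text
time: 10.12
tool_pos: [0.5297, 0.2479, 0.0308]
ee_rot: [3.141, -0.0, 1.339]
wrist_force: [-1.2, -0.7, 2.9]
width: 0.0554
```

>>> {"api": "servo_tool", "payload": {"rows": [[[0,0,0],0],[[0,0,0],0],[[0,0,0],0],[[0,0,0],0],[[0,0,0],0],[[0,0,0],0]], "grip": -1}}

```text
time: 10.62
tool_pos: [0.5294, 0.2479, 0.0299]
ee_rot: [-3.141, 0.0, 1.339]
wrist_force: [0.8, -0.1, 1.5]
width: 0.0917
```

>>> {"api": "servo_tool", "payload": {"rows": [[[0,0,-0.15],0],[[0,0,-0.4],0],[[0,0,-0.7],0],[[0,0,-1],0],[[0,0,-1],0],[[0,0,-1],0]]}}

```text
time: 11.12
tool_pos: [0.5309, 0.2484, 0.113]
ee_rot: [3.137, -0.003, 1.339]
wrist_force: [-0.9, -0.3, -0.4]
width: 0.0943
```

Run:
```python
from h import *
import go
snap('scene','s7');crop('s7',420,140,130,100,6,'s7c')
go.plan(.6436,-.1094,.10,-.3665)
```

```text
t 11.17 pos [0.5297 0.248  0.1108] rpy [ 3.140e+00 -1.000e-03  1.339e+00] w 0.0938 F [-0.1  0.3 -0.4]
shift units [-4.021  2.411  0.135] turn 0.0859 calls>= 4.02
```

View pics/s7c.png

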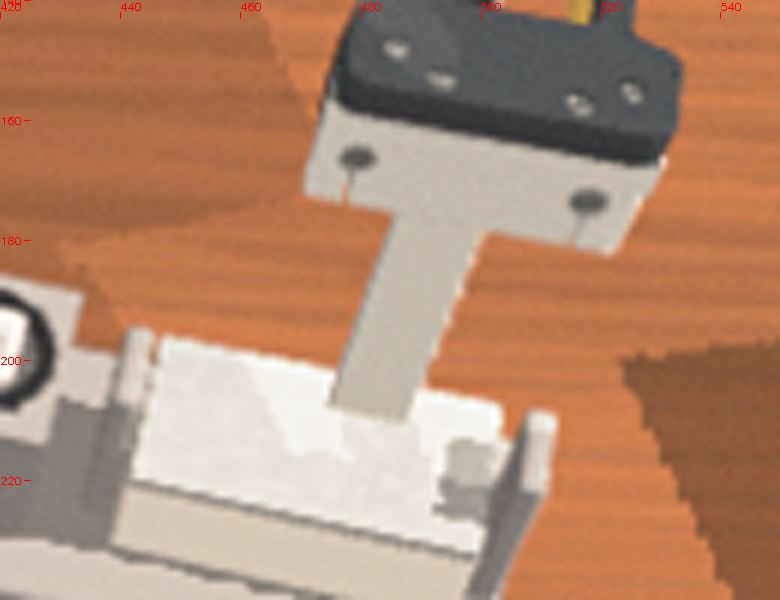

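The separator lies flat between the guides (corners in the crop near (160,340), (500,405), (475,552), (133,483)). Checking where the bottle, dish and cup are before travelling to the tray.

Run:
```python
from h import *
t,s=load('top0'),load('scene0')
print('bottle',at(t,(250,145),.19),at(s,(388,283),.19)); print('dish',at(t,(295,243),.028),'cup',at(t,(458,236),.085),at(s,(130,228),.085))
```

```text
bottle [0.76593691 0.08765821 0.19      ] [0.769565   0.08793955 0.19      ]
dish [0.61889    0.01016278 0.028     ] cup [ 0.62282307 -0.30983243  0.085     ] [ 0.62596759 -0.30637338  0.085     ]
```

>>> {"api": "servo_tool", "payload": {"rows": [[[-0.15,0.09,0],0],[[-0.35,0.21,0],0],[[-0.58,0.35,0],0],[[-0.8,0.48,0],0]]}}

```text
time: 11.5
tool_pos: [0.5513, 0.1749, 0.108]
ee_rot: [-3.138, 0.002, 1.34]
wrist_force: [1.5, -0.1, 0.6]
width: 0.0938
```

>>> {"api": "servo_tool", "payload": {"rows": [[[-0.2,0.12,0],0],[[-0.4,0.24,0],0],[[-0.6,0.36,0],0],[[-0.8,0.48,0],0]]}}

```text
time: 11.83
tool_pos: [0.5739, 0.1035, 0.108]
ee_rot: [-3.138, 0.002, 1.339]
wrist_force: [-0.0, 0.0, 0.3]
width: 0.0939
```

>>> {"api": "servo_tool", "payload": {"rows": [[[-0.2,0.12,0],0],[[-0.4,0.24,0],0],[[-0.6,0.36,0],0],[[-0.8,0.48,0],0]]}}

```text
time: 12.17
tool_pos: [0.5965, 0.0325, 0.1079]
ee_rot: [-3.138, 0.001, 1.339]
wrist_force: [-0.5, -0.6, 0.7]
width: 0.0941
```

>>> {"api": "servo_tool", "payload": {"rows": [[[-0.2,0.12,0],0],[[-0.4,0.24,0],0],[[-0.6,0.36,0],0],[[-0.8,0.48,0],0]]}}

```text
time: 12.5
tool_pos: [0.619, -0.0384, 0.1078]
ee_rot: [-3.138, 0.001, 1.339]
wrist_force: [0.1, -0.6, -0.2]
width: 0.094
```

>>> {"api": "servo_tool", "payload": {"rows": [[[-0.2,0.12,0],0.03],[[-0.4,0.24,0],0.06],[[-0.6,0.36,0],0.086],[[-0.8,0.48,0],0.086],[[-0.82,0.49,0],0.086],[[-0.82,0.49,0],0.086],[[-0.82,0.49,0],0.086]]}}

```text
time: 13.08
tool_pos: [0.6427, -0.1091, 0.1094]
ee_rot: [-3.14, -0.0, 1.204]
wrist_force: [0.1, 0.4, -0.3]
width: 0.0939
```

```bash
python3 go.py .6436 -.1094 .009 -.3665;python3 - <<'E'
from h import *
snap('scene','s8');crop('s8',190,170,180,140,4,'s8c')
E
```

```text
t 13.08 pos [ 0.6427 -0.1091  0.1094] rpy [-3.14  -0.     1.204] w 0.0939 F [ 0.1  0.4 -0.3]
shift units [1.000e-03 1.100e-02 1.255e+00] turn 0.0 calls>= 1.25
```

View pics/s8c.png

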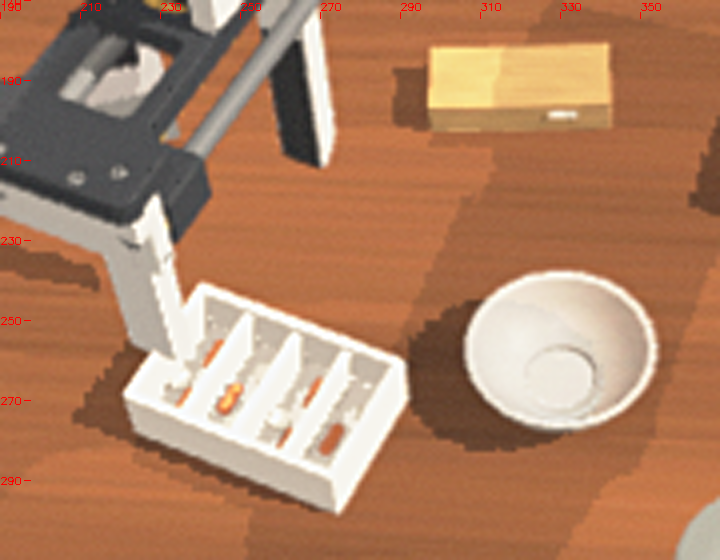

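>>> {"api": "servo_tool", "payload": {"rows": [[[0,0.01,0.2],0],[[0,0.01,0.4],0],[[0,0.01,0.6],0],[[0,0.01,0.8],0],[[0,0.01,0.95],0],[[0,0.01,0.95],0]]}}

```text
time: 13.63
tool_pos: [0.6417, -0.108, 0.0307]
ee_rot: [-3.135, 0.001, 1.206]
wrist_force: [-0.5, 0.3, -0.2]
width: 0.0942
```

>>> {"api": "servo_tool", "payload": {"rows": [[[0,0,0.12],0],[[0,0,0.22],0],[[0,0,0.3],0],[[0,0,0.34],0],[[0,0,0.34],0],[[0,0,0.34],0]]}}

```text
time: 14.13
tool_pos: [0.6441, -0.1097, 0.007]
ee_rot: [3.142, 0.0, 1.204]
wrist_force: [0.8, -0.6, -0.3]
width: 0.0941
```

```bash
python3 go.py .6436 -.1094 .006 -.3665;python3 - <<'E'
from h import *
snap('scene','s9');crop('s9',190,170,180,140,4,'s9c')
E
```

```text
t 14.13 pos [ 0.6441 -0.1097  0.007 ] rpy [3.142 0.    1.204] w 0.0941 F [ 0.8 -0.6 -0.3]
shift units [ 0.002 -0.008  0.013] turn -0.0002 calls>= 0.01
```

View pics/s9c.png

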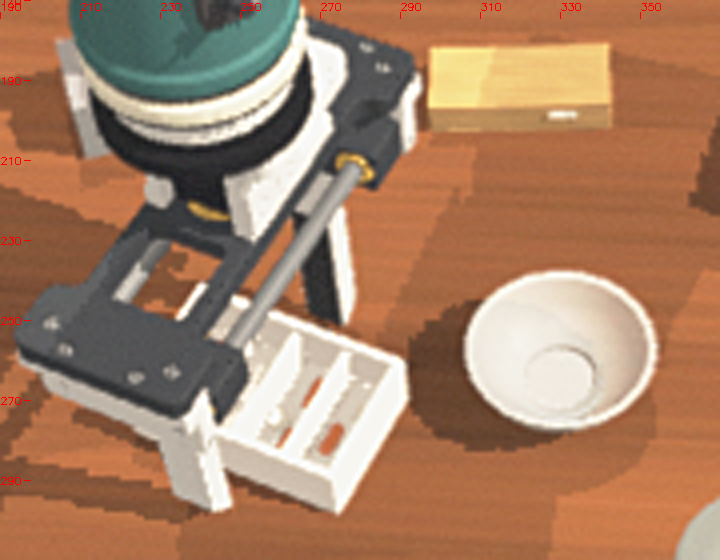

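>>> {"api": "servo_tool", "payload": {"rows": [[[0,0,0],0],[[0,0,0],0],[[0,0,0],0],[[0,0,0],0],[[0,0,0],0],[[0,0,0],0],[[0,0,0],0]], "grip": 1}}

```text
time: 14.77
tool_pos: [0.6443, -0.1098, 0.0072]
ee_rot: [3.141, 0.0, 1.204]
wrist_force: [0.5, 0.3, 0.4]
width: 0.0613
```

>>> {"api": "servo_tool", "payload": {"rows": [[[0,0,-0.08],0],[[0,0,-0.2],0],[[0,0,-0.4],0],[[0,0,-0.6],0],[[0,0,-0.8],0],[[0,0,-1],0]]}}

```text
time: 15.27
tool_pos: [0.6441, -0.1096, 0.0886]
ee_rot: [3.141, 0.0, 1.204]
wrist_force: [0.8, -0.0, -0.2]
width: 0.0618
```

>>> {"api": "servo_tool", "payload": {"rows": [[[0,0,-0.15],0],[[0,0,-0.3],0],[[0,0,-0.38],0],[[0,0,-0.38],0],[[0,0,-0.38],0]]}}

```text
time: 15.68
tool_pos: [0.644, -0.1097, 0.1174]
ee_rot: [3.141, 0.0, 1.204]
wrist_force: [-0.1, -0.6, -1.6]
width: 0.0618
```

Run:
```python
from h import *
import go
snap('scene','s10');crop('s10',190,130,190,140,4,'s10c')
go.plan(.5294,.2465,.12,-.2315)
```

```text
t 15.73 pos [ 0.6436 -0.1095  0.1165] rpy [-3.14   0.     1.204] w 0.0614 F [ 0.2  0.4 -1.5]
shift units [ 3.643 -2.929 -0.043] turn -0.0861 calls>= 3.64
```

View pics/s10c.png

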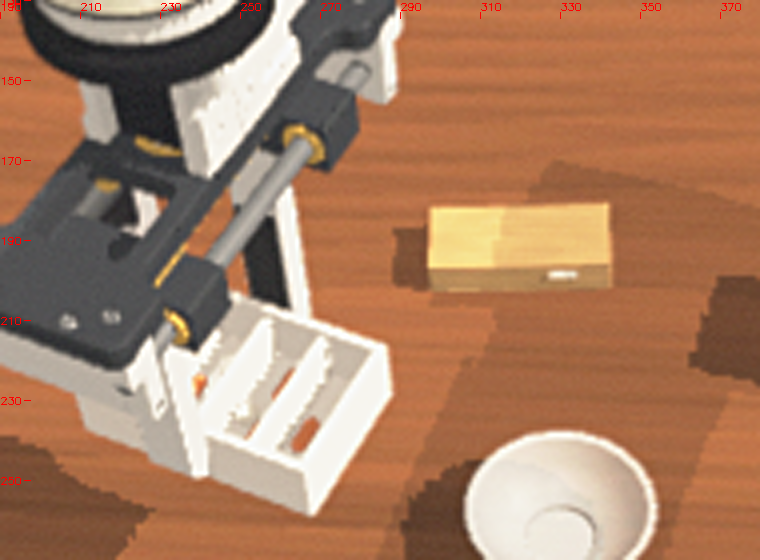

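>>> {"api": "servo_tool", "payload": {"rows": [[[0.12,-0.1,0],0],[[0.3,-0.24,0],0],[[0.5,-0.4,0],0],[[0.7,-0.56,0],0],[[0.91,-0.73,0],0]]}}

```text
time: 16.15
tool_pos: [0.6142, -0.0183, 0.1165]
ee_rot: [-3.14, -0.0, 1.205]
wrist_force: [-0.1, -0.5, -1.1]
width: 0.062
```

>>> {"api": "servo_tool", "payload": {"rows": [[[0.2,-0.16,0],0],[[0.4,-0.32,0],0],[[0.6,-0.48,0],0],[[0.8,-0.64,0],0],[[0.91,-0.73,0],0]]}}

```text
time: 16.57
tool_pos: [0.5852, 0.0718, 0.1167]
ee_rot: [-3.139, -0.001, 1.207]
wrist_force: [0.1, -0.5, -1.6]
width: 0.0617
```

>>> {"api": "servo_tool", "payload": {"rows": [[[0.2,-0.16,0],0],[[0.4,-0.32,0],0],[[0.6,-0.48,0],0],[[0.8,-0.64,0],0],[[0.91,-0.73,0],0]]}}

```text
time: 16.98
tool_pos: [0.5572, 0.1596, 0.1169]
ee_rot: [-3.14, -0.0, 1.206]
wrist_force: [-0.4, 0.6, -0.9]
width: 0.0616
```

>>> {"api": "servo_tool", "payload": {"rows": [[[0.2,-0.16,0],-0.03],[[0.4,-0.32,0],-0.06],[[0.6,-0.48,0],-0.086],[[0.8,-0.64,0],-0.086],[[0.9,-0.73,0],-0.086],[[0.91,-0.73,0],-0.086],[[0.91,-0.73,0],-0.086],[[0.91,-0.73,0],-0.086]]}}

```text
time: 17.65
tool_pos: [0.5307, 0.2451, 0.1172]
ee_rot: [3.141, 0.001, 1.339]
wrist_force: [0.0, 0.6, -1.0]
width: 0.0622
```

Run:
```python
from h import *
import go
go.plan(.5294,.2465,.075,-.2315)
```

```text
t 17.65 pos [0.5307 0.2451 0.1172] rpy [3.141e+00 1.000e-03 1.339e+00] w 0.0622 F [ 0.   0.6 -1. ]
shift units [ 0.013 -0.019  0.528] turn -0.0005 calls>= 0.53
```

>>> {"api": "servo_tool", "payload": {"rows": [[[0.015,-0.015,0.12],0],[[0.015,-0.015,0.26],0],[[0.015,-0.015,0.4],0],[[0.015,-0.015,0.52],0],[[0.015,-0.015,0.52],0],[[0.015,-0.015,0.52],0],[[0.015,-0.015,0.52],0]]}}

```text
time: 18.23
tool_pos: [0.5297, 0.2473, 0.0757]
ee_rot: [3.142, 0.0, 1.339]
wrist_force: [-0.8, 0.8, -1.0]
width: 0.0617
```

```bash
python3 go.py .5294 .2465 .052 -.2315;python3 - <<'E'
from h import *
snap('scene','s11');crop('s11',420,140,130,100,6,'s11c')
snap('top','t11');crop('t11',135,240,130,100,6,'t11c')
E
```

```text
t 18.23 pos [0.5297 0.2473 0.0757] rpy [3.142 0.    1.339] w 0.0617 F [-0.8  0.8 -1. ]
shift units [-0.011 -0.001  0.296] turn -0.0002 calls>= 0.3
```

View pics/s11c.png

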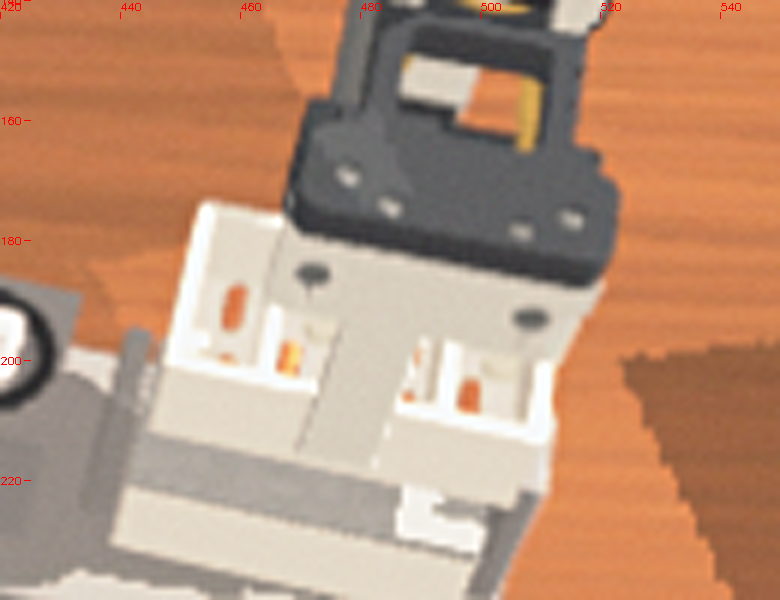

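View pics/t11c.png

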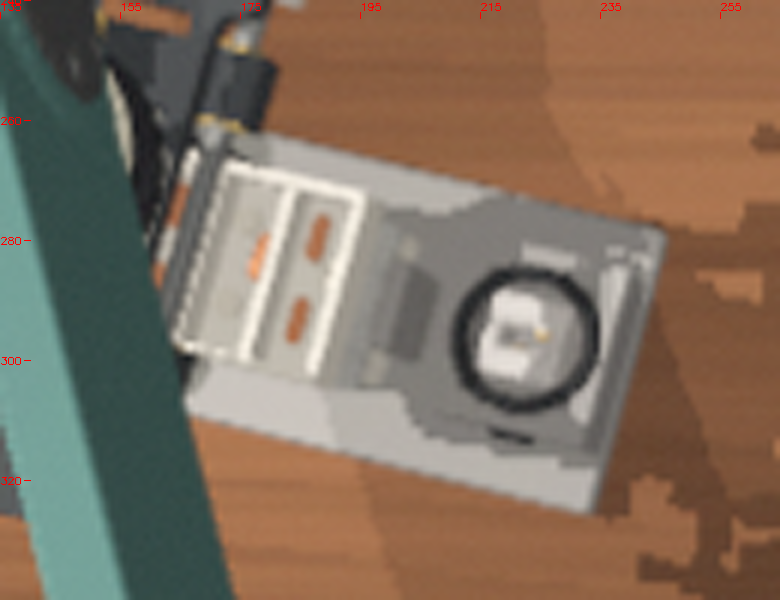

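Run:
```python
from h import *
th=-.2315; R=np.array([[np.cos(th),-np.sin(th)],[np.sin(th),np.cos(th)]])
st=np.array([.5294,.2465])
for z in(.0967,):
  for f,uv in(('t11',(196.7,271.7)),('t11',(188,302.5)),('s11',(447.2,200.8)),('s11',(453.8,173.8)),('s11',(511.7,213.8))):
    print(z,f,np.round((R.T@(at(load(f),uv,z)[:2]-st))*1000,1))
```

```text
0.0967 t11 [ 30.7 -47.3]
0.0967 t11 [-29.3 -47.4]
0.0967 s11 [ 31.9 -48.3]
0.0967 s11 [-30.8 -47.3]
0.0967 s11 [30.7 50.8]
```

>>> {"api": "servo_tool", "payload": {"rows": [[[-0.015,0,0.06],0],[[-0.015,0,0.13],0],[[-0.015,0,0.2],0],[[-0.015,0,0.25],0],[[-0.015,0,0.28],0],[[-0.015,0,0.28],0],[[-0.015,0,0.28],0],[[-0.015,0,0.28],0]]}}

```text
time: 19.0
tool_pos: [0.5294, 0.2463, 0.0534]
ee_rot: [3.141, -0.0, 1.339]
wrist_force: [0.4, 0.1, -0.5]
width: 0.062
```

>>> {"api": "servo_tool", "payload": {"rows": [[[0,0,0.01],0],[[0,0,0.01],0],[[0,0,0.01],0]]}}

```text
time: 19.25
tool_pos: [0.5292, 0.2462, 0.0526]
ee_rot: [3.142, 0.0, 1.339]
wrist_force: [-0.3, 0.2, -0.5]
width: 0.0616
```

>>> {"api": "servo_tool", "payload": {"rows": [[[0,0,0.01],0],[[0,0,0.01],0],[[0,0,0.01],0]]}}

```text
time: 19.5
tool_pos: [0.5295, 0.2463, 0.0521]
ee_rot: [3.141, -0.0, 1.339]
wrist_force: [-0.1, 0.5, 0.3]
width: 0.0616
```

>>> {"api": "servo_tool", "payload": {"rows": [[[0,0,0.005],0],[[0,0,0.005],0],[[0,0,0.005],0]]}}

```text
time: 19.75
tool_pos: [0.5295, 0.2463, 0.0521]
ee_rot: [3.141, -0.0, 1.339]
wrist_force: [-1.0, -1.4, 4.7]
width: 0.0618
```

Run:
```python
from h import *
snap('scene','s12');crop('s12',420,140,130,100,6,'s12c')
```

```text
(no output)
```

View pics/s12c.png

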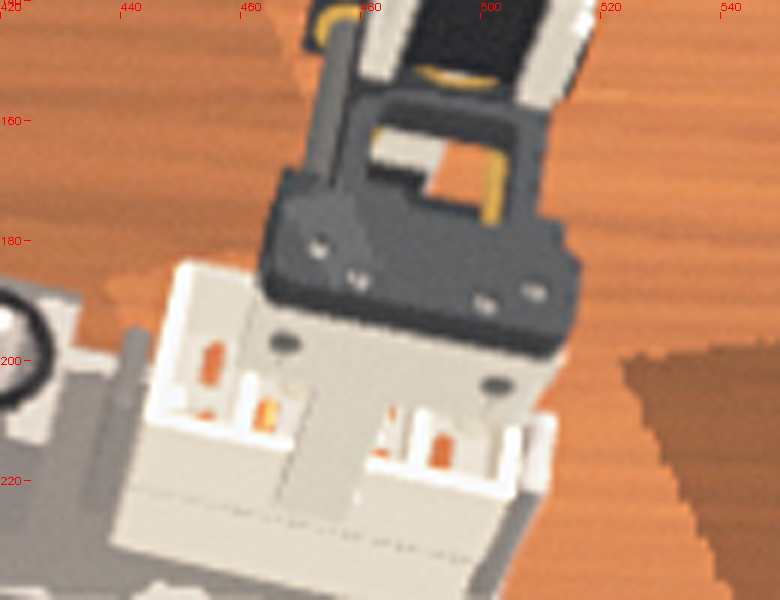

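Contact at about 5 N with the tray flush on the separator (the thin seam runs from (135,490) to (470,560) in the crop). Releasing.

>>> {"api": "servo_tool", "payload": {"rows": [[[0,0,0],0],[[0,0,0],0],[[0,0,0],0],[[0,0,0],0],[[0,0,0],0],[[0,0,0],0]], "grip": -1}}

```text
time: 20.3
tool_pos: [0.5291, 0.2462, 0.051]
ee_rot: [-3.141, 0.0, 1.339]
wrist_force: [-0.4, 0.6, 0.9]
width: 0.0935
```

>>> {"api": "servo_tool", "payload": {"rows": [[[0,0,-0.1],0],[[0,0,-0.3],0],[[0,0,-0.6],0],[[0,0,-0.9],0],[[0,0,-1],0],[[0,0,-1],0],[[0,0,-1],0]]}}

```text
time: 20.88
tool_pos: [0.5293, 0.2463, 0.1315]
ee_rot: [3.141, -0.0, 1.339]
wrist_force: [-0.5, 0.1, -0.7]
width: 0.094
```

Run:
```python
from h import *
import go
snap('scene','s13');crop('s13',370,140,160,120,5,'s13c')
go.plan(.4797,-.2034,.13,.3825)
```

```text
t 20.93 pos [0.5286 0.246  0.1301] rpy [-3.140e+00  1.000e-03  1.339e+00] w 0.0939 F [-0.4 -0.3 -0.4]
shift units [-5.608e+00  6.950e-01  1.000e-03] turn -0.391 calls>= 5.61
```

View pics/s13c.png

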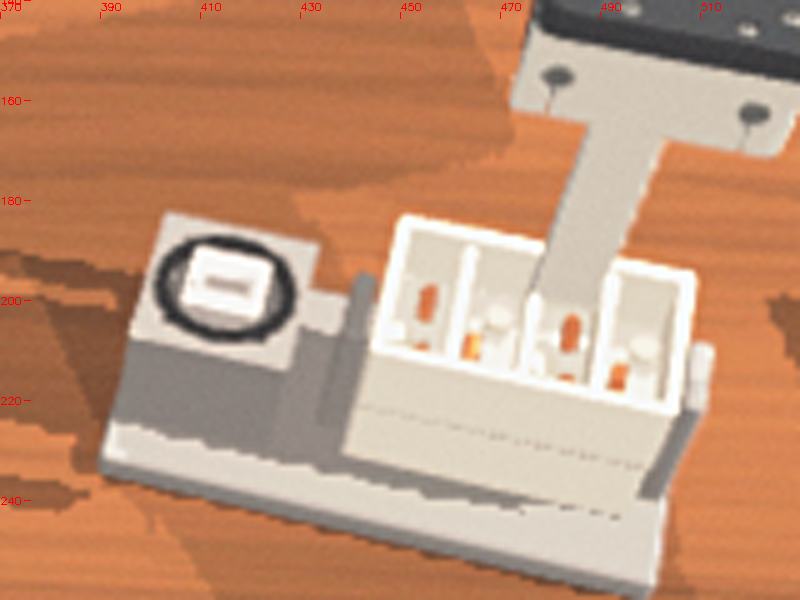

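The tray is stacked squarely on the separator. On to the key.

>>> {"api": "servo_tool", "payload": {"rows": [[[-0.15,0.02,0],0],[[-0.4,0.05,0],0],[[-0.65,0.08,0],0],[[-0.93,0.12,0],0]]}}

```text
time: 21.27
tool_pos: [0.5201, 0.1702, 0.1292]
ee_rot: [-3.138, 0.002, 1.34]
wrist_force: [0.1, -0.5, -0.8]
width: 0.0939
```

>>> {"api": "servo_tool", "payload": {"rows": [[[-0.25,0.03,0],0],[[-0.5,0.06,0],0],[[-0.75,0.09,0],0],[[-0.93,0.12,0],0]]}}

```text
time: 21.6
tool_pos: [0.5121, 0.0946, 0.1295]
ee_rot: [-3.138, 0.002, 1.338]
wrist_force: [-0.6, -0.0, -0.0]
width: 0.0941
```

>>> {"api": "servo_tool", "payload": {"rows": [[[-0.25,0.03,0],0],[[-0.5,0.06,0],0],[[-0.75,0.09,0],0],[[-0.93,0.12,0],0]]}}

```text
time: 21.93
tool_pos: [0.5043, 0.0202, 0.1295]
ee_rot: [-3.138, 0.002, 1.338]
wrist_force: [0.5, -0.5, -0.5]
width: 0.0938
```

>>> {"api": "servo_tool", "payload": {"rows": [[[-0.25,0.03,0],0],[[-0.5,0.06,0],0],[[-0.75,0.09,0],0],[[-0.93,0.12,0],0]]}}

```text
time: 22.27
tool_pos: [0.4964, -0.0542, 0.1295]
ee_rot: [-3.138, 0.001, 1.338]
wrist_force: [0.2, 0.6, -0.7]
width: 0.094
```

>>> {"api": "servo_tool", "payload": {"rows": [[[-0.25,0.03,0],0],[[-0.5,0.06,0],0],[[-0.75,0.09,0],0],[[-0.93,0.12,0],0]]}}

```text
time: 22.6
tool_pos: [0.4887, -0.1286, 0.1295]
ee_rot: [-3.138, 0.001, 1.338]
wrist_force: [0.7, -0.2, 0.1]
width: 0.0942
```

>>> {"api": "servo_tool", "payload": {"rows": [[[-0.25,0.03,0],-0.07],[[-0.5,0.06,0],-0.14],[[-0.75,0.09,0],-0.21],[[-0.93,0.1,0],-0.28],[[-0.93,0.1,0],-0.35],[[-0.93,0.1,0],-0.391],[[-0.93,0.1,0],-0.391],[[-0.93,0.1,0],-0.391]]}}

```text
time: 23.27
tool_pos: [0.48, -0.2012, 0.1299]
ee_rot: [-3.14, -0.002, 1.951]
wrist_force: [-0.1, 0.6, 0.0]
width: 0.094
```

Run:
```python
from h import *
import go
go.plan(.4797,-.2034,.08,.3825)
snap('scene','s14');crop('s14',170,120,120,90,6,'s14c')
snap('top','t14');crop('t14',355,270,100,80,7,'t14c')
crop('scene0',190,150,60,65,10,'k_s'); crop('top0',375,285,60,55,10,'k_t')
```

```text
t 23.27 pos [ 0.48   -0.2012  0.1299] rpy [-3.140e+00 -2.000e-03  1.951e+00] w 0.094 F [-0.1  0.6  0. ]
shift units [-0.024 -0.014  0.624] turn -0.0015 calls>= 0.62
```

View pics/s14c.png

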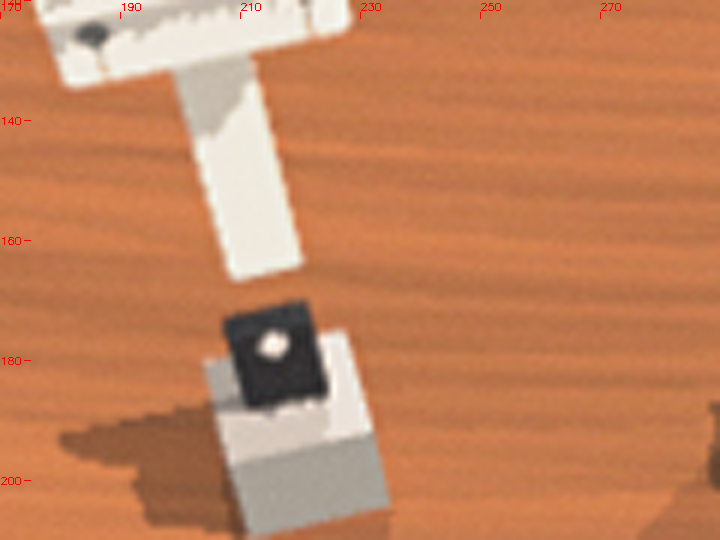

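View pics/k_s.png

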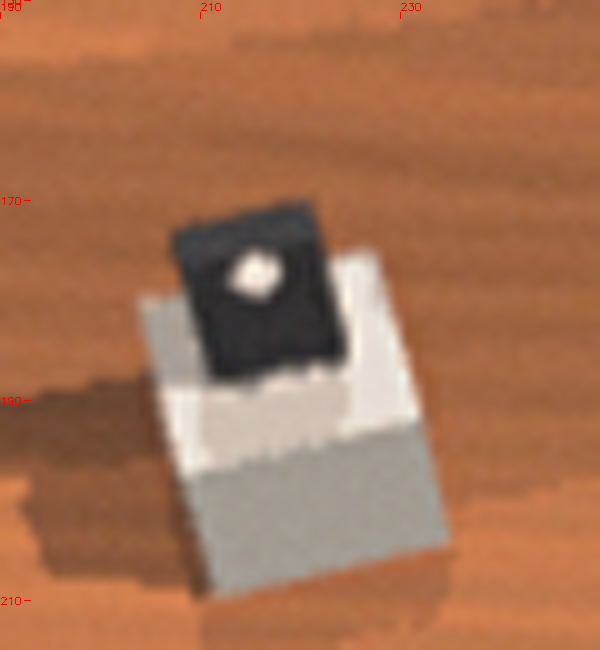

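View pics/k_t.png

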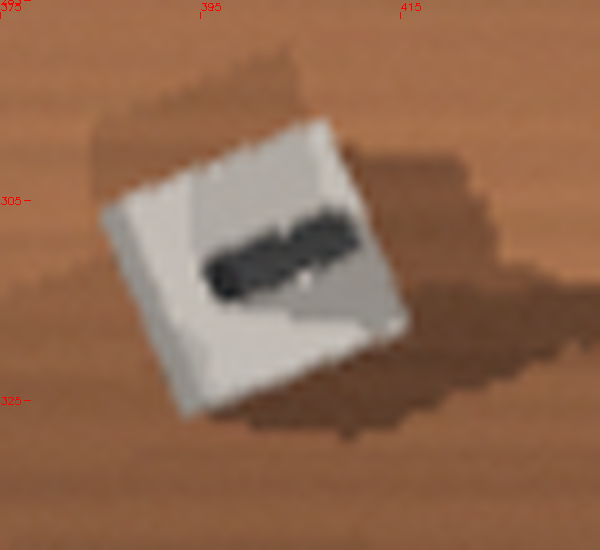

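Run:
```python
import fit
from fit import *
def T(*a): return [(375+x/10,285+y/10) for x,y in a]
def Sc(*a): return [(190+x/10,150+y/10) for x,y in a]
O.clear()
r=rect(.022,.022,.034); add('rest','t',r,T((125,200),(328,120),(408,325),(208,405))); add('rest','s',r,Sc((140,300),(375,250),(422,422),(187,475)))
r=rect(.005,.013,.068); add('key','s',r,Sc((175,235),(310,202),(320,238),(188,268)))
r=rect(.005,.013,.034); add('key','s',{'s':r['s'][2:]},Sc((347,360),(212,380)))
r=rect(.005,.013,.068); add('key','t',r,[None,(375+34.5,285+21),(375+36,285+24.5),None])
O['both']=O['rest']+O['key']
for n,obs in O.items():
  for cams in('ts','t','s'):
    ob=[x for x in obs if x[0] in cams]
    f=least_squares(res,[.48,-.2,.38],args=(ob,),loss='soft_l1'); print(n,cams,np.round(f.x,4),np.round(f.fun,1))
```

```text
rest ts [ 0.4805 -0.2041  0.3712] [-0.1 -0.3 -0.1 -0.2  0.5 -0.1  0.1 -0.   0.2  0.2  0.3 -0.   0.2 -0.6
 -0.5 -0.3]
rest t [ 0.4802 -0.204   0.3663] [-0.1 -0.2 -0.1 -0.   0.4  0.1 -0.1  0.1]
rest s [ 0.4809 -0.2042  0.3768] [ 0.1  0.4  0.2  0.1  0.2 -0.4 -0.5 -0.1]
key ts [ 0.4813 -0.2038  0.3353] [-0.5 -1.1  0.7 -0.7  0.5 -0.4 -1.  -0.5  1.1  0.7  0.4  1.6  0.4 -1.3
  0.7  0.1]
key t [ 0.4799 -0.2028  0.3548] [-0.2 -0.7  0.2  0.7]
key s [ 0.4819 -0.2041  0.3697] [-0.8 -0.7  0.3 -0.6  0.3 -0.3 -1.2 -0.1  0.9  0.8  0.2  2. ]
both ts [ 0.4807 -0.204   0.3692] [-0.1 -0.4 -0.2 -0.3  0.4 -0.2 -0.  -0.2  0.3  0.3  0.4  0.1  0.2 -0.4
 -0.5 -0.2 -0.6 -1.2  0.4 -1.   0.4 -0.8 -1.  -0.6  1.1  0.3  0.4  1.5
  0.4 -1.2  0.9  0.1]
both t [ 0.4801 -0.2036  0.3671] [-0.3 -0.1 -0.3  0.   0.2  0.2 -0.2  0.2  0.2 -0.9  0.6  0.5]
both s [ 0.4814 -0.2042  0.3755] [ 0.1  0.6  0.2  0.3  0.1 -0.2 -0.5  0.1 -0.8 -0.9  0.3 -0.8  0.3 -0.6
 -1.1 -0.3  0.9  0.5  0.3  1.8]
```

```bash
python3 go.py .4805 -.2041 .04 .371
```

```text
t 23.37 pos [ 0.4806 -0.201   0.1306] rpy [-3.140e+00 -1.000e-03  1.952e+00] w 0.0938 F [-0.2 -0.5  0.1]
shift units [-0.036 -0.015  1.132] turn 0.0064 calls>= 1.13
```

>>> {"api": "servo_tool", "payload": {"rows": [[[-0.036,-0.015,0.12],0.006],[[-0.036,-0.015,0.3],0.006],[[-0.036,-0.015,0.5],0.006],[[-0.036,-0.015,0.65],0.006],[[-0.036,-0.015,0.75],0.006],[[-0.036,-0.015,0.75],0.006],[[-0.036,-0.015,0.75],0.006]]}}

```text
time: 23.95
tool_pos: [0.481, -0.2041, 0.0709]
ee_rot: [-3.141, -0.001, 1.944]
wrist_force: [0.4, -0.3, -0.1]
width: 0.0941
```

```bash
python3 go.py .4805 -.2041 .04 .371
```

```text
t 23.95 pos [ 0.481  -0.2041  0.0709] rpy [-3.141e+00 -1.000e-03  1.944e+00] w 0.0941 F [ 0.4 -0.3 -0.1]
shift units [ 0.002 -0.006  0.386] turn 0.0013 calls>= 0.39
```

>>> {"api": "servo_tool", "payload": {"rows": [[[0,-0.005,0.1],0],[[0,-0.005,0.2],0],[[0,-0.005,0.3],0],[[0,-0.005,0.38],0],[[0,-0.005,0.38],0],[[0,-0.005,0.38],0],[[0,-0.005,0.38],0]]}}

```text
time: 24.53
tool_pos: [0.481, -0.2045, 0.0411]
ee_rot: [3.141, 0.0, 1.944]
wrist_force: [0.3, 0.3, 0.2]
width: 0.094
```

>>> {"api": "servo_tool", "payload": {"rows": [[[0,0,0],0],[[0,0,0],0],[[0,0,0],0],[[0,0,0],0],[[0,0,0],0],[[0,0,0],0],[[0,0,0],0],[[0,0,0],0],[[0,0,0],0],[[0,0,0],0],[[0,0,0],0],[[0,0,0],0]], "grip": 1}}

```text
time: 25.53
tool_pos: [0.4809, -0.2044, 0.041]
ee_rot: [-3.142, 0.0, 1.944]
wrist_force: [-0.8, -0.1, 0.7]
width: 0.0174
```

```bash
python3 go.py .4805 -.2041 .04 .371;python3 - <<'E'
from h import *
snap('scene','s15');crop('s15',170,110,120,100,6,'s15c')
E
```

```text
t 25.53 pos [ 0.4809 -0.2044  0.041 ] rpy [-3.142  0.     1.944] w 0.0174 F [-0.8 -0.1  0.7]
shift units [ 0.005 -0.003  0.013] turn 0.0013 calls>= 0.01
```

View pics/s15c.png

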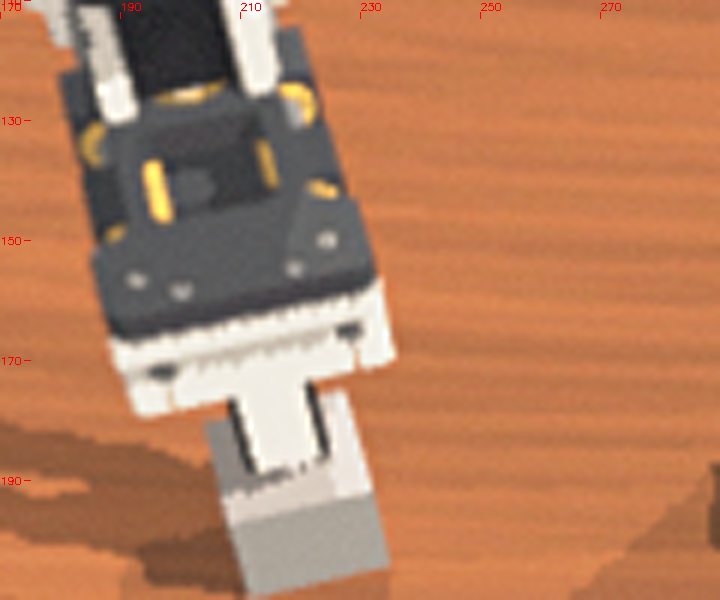

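>>> {"api": "servo_tool", "payload": {"rows": [[[0,0,0],0],[[0,0,0],0],[[0,0,0],0],[[0,0,0],0],[[0,0,0],0]]}}

```text
time: 26.0
tool_pos: [0.4809, -0.2044, 0.041]
ee_rot: [3.142, 0.0, 1.944]
wrist_force: [0.2, -0.3, 0.2]
width: 0.01
```

>>> {"api": "servo_tool", "payload": {"rows": [[[0,0,-0.08],0],[[0,0,-0.2],0],[[0,0,-0.35],0],[[0,0,-0.55],0],[[0,0,-0.75],0],[[0,0,-0.95],0],[[0,0,-1],0],[[0,0,-1],0]]}}

```text
time: 26.67
tool_pos: [0.482, -0.2052, 0.1239]
ee_rot: [3.139, 0.004, 1.944]
wrist_force: [-0.0, -0.4, 0.2]
width: 0.0098
```

Run:
```python
from h import *
import go
go.plan(.5065,.1492,.122,-.2315)
snap('scene','s16');crop('s16',170,60,120,130,6,'s16c')
# refine dispenser
crop('scene0',385,175,60,60,10,'d_s'); crop('top0',200,270,55,60,10,'d_t')
```

```text
t 26.67 pos [ 0.482  -0.2052  0.1239] rpy [3.139 0.004 1.944] w 0.0098 F [-0.  -0.4  0.2]
shift units [4.014 1.899 0.024] turn 0.3848 calls>= 4.01
```

View pics/s16c.png

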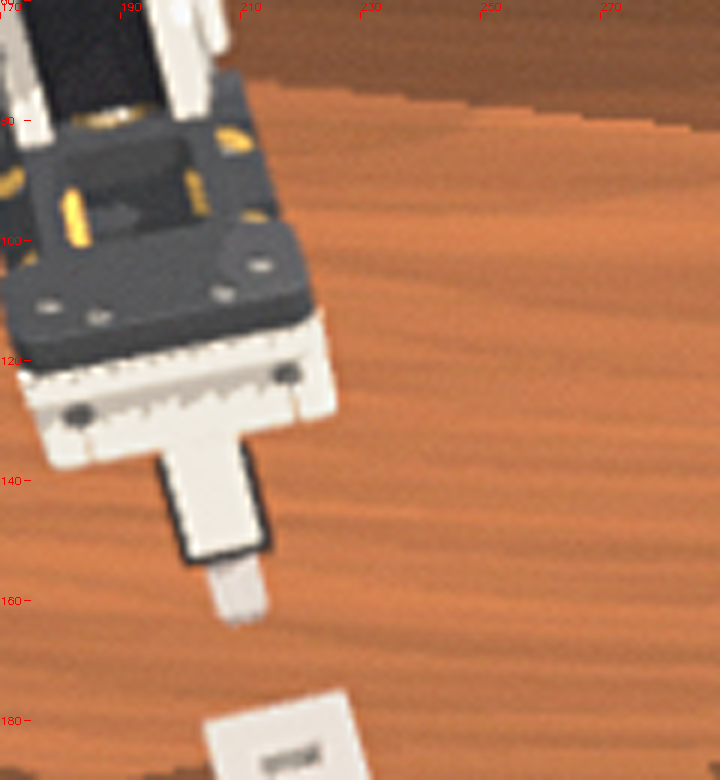

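View pics/d_s.png

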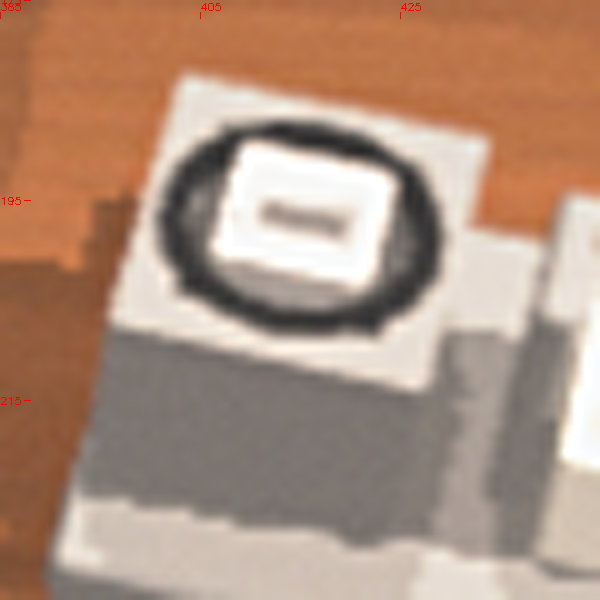

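View pics/d_t.png

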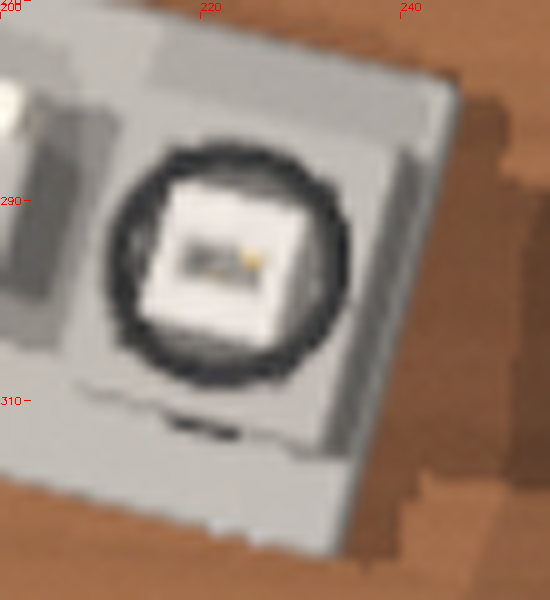

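Run:
```python
from h import *
s,t=load('scene0'),load('top0')
for z,f,uv in((.058,s,(415.75,196.28)),(.058,s,(415.6,196.9)),(.054,s,(415.2,198.2)),(.058,t,(222.3,295.95)),(.058,t,(222.2,296.1)),(.056,t,(222.8,296.4)),(.056,s,(415,198))): print(np.round(at(f,uv,z),4))
# housing orientation
q=[at(s,(385+a/10,175+b/10),.054) for a,b in((182,72),(490,140),(428,392),(108,325))]
q=np.array(q); e=q[1]-q[0]; e2=q[2]-q[3]; e3=q[3]-q[0]; e4=q[2]-q[1]
print([np.arctan2(-v[0],v[1]) for v in(e,e2)],[np.arctan2(v[1],v[0]) for v in (e3,e4)],np.round(q,4))
# key: where is blade tip/bow in s16: 
k=load('s16'); p=np.array([.482,-.2052])
th=1.944-np.pi/2; R=np.array([[np.cos(th),-np.sin(th)],[np.sin(th),np.cos(th)]])
for loc,z in(((.005,-.013),.1169),((.005,.013),.1169),((0,0),.0909)):
    print(loc,proj(k,[[*(p+R@np.array(loc)),z]]))
```

```text
[0.507  0.1497 0.058 ]
[0.5084 0.1494 0.058 ]
[0.5078 0.1493 0.054 ]
[0.5066 0.1498 0.058 ]
[0.5063 0.1499 0.058 ]
[0.5059 0.1491 0.056 ]
[0.5092 0.1486 0.056 ]
[np.float64(-0.24803994707856872), np.float64(-0.21835762398379646)] [np.float64(-0.22854461975458168), np.float64(-0.2320319903055979)] [[0.471  0.1297 0.054 ]
 [0.4844 0.1826 0.054 ]
 [0.5426 0.1689 0.054 ]
 [0.5309 0.1158 0.054 ]]
(0.005, -0.013) [[201.05894905 156.06077815]]
(0.005, 0.013) [[216.43578607 152.75475782]]
(0, 0) [[211.31326843 163.69511989]]
```

>>> {"api": "servo_tool", "payload": {"rows": [[[0.12,0.06,0],0],[[0.3,0.14,0],0],[[0.55,0.26,0],0],[[0.8,0.38,0],0]]}}

```text
time: 27.05
tool_pos: [0.4848, -0.1322, 0.1194]
ee_rot: [-3.139, -0.002, 1.943]
wrist_force: [0.3, 0.6, -0.1]
width: 0.0096
```

>>> {"api": "servo_tool", "payload": {"rows": [[[0.2,0.1,0],0],[[0.4,0.19,0],0],[[0.6,0.28,0],0],[[0.8,0.38,0],0]]}}

```text
time: 27.38
tool_pos: [0.4896, -0.0612, 0.1195]
ee_rot: [-3.139, -0.002, 1.944]
wrist_force: [0.7, -0.1, -0.1]
width: 0.0098
```

>>> {"api": "servo_tool", "payload": {"rows": [[[0.2,0.1,0],0],[[0.4,0.19,0],0],[[0.6,0.28,0],0],[[0.8,0.38,0],0]]}}

```text
time: 27.72
tool_pos: [0.4944, 0.0093, 0.1194]
ee_rot: [-3.139, -0.002, 1.944]
wrist_force: [-0.7, 1.2, 0.5]
width: 0.0098
```

>>> {"api": "servo_tool", "payload": {"rows": [[[0.2,0.1,0],0],[[0.4,0.19,0],0],[[0.6,0.28,0],0],[[0.8,0.38,0],0]]}}

```text
time: 28.05
tool_pos: [0.4993, 0.0798, 0.1194]
ee_rot: [-3.139, -0.001, 1.944]
wrist_force: [1.0, -0.0, -0.1]
width: 0.0099
```

>>> {"api": "servo_tool", "payload": {"rows": [[[0.2,0.1,0],0.07],[[0.4,0.19,0],0.14],[[0.6,0.28,0],0.21],[[0.75,0.36,0],0.28],[[0.8,0.38,0],0.35],[[0.8,0.38,0],0.385],[[0.8,0.38,0],0.385],[[0.8,0.38,0],0.385],[[0.8,0.38,0],0.385]]}}

```text
time: 28.8
tool_pos: [0.505, 0.1491, 0.1202]
ee_rot: [-3.14, 0.001, 1.34]
wrist_force: [-1.0, 0.4, -1.1]
width: 0.0095
```

```bash
python3 go.py .5068 .1495 .100 -.2315
```

```text
t 28.8 pos [0.505  0.1491 0.1202] rpy [-3.14e+00  1.00e-03  1.34e+00] w 0.0095 F [-1.   0.4 -1.1]
shift units [0.01  0.02  0.252] turn 0.0007 calls>= 0.25
```

>>> {"api": "servo_tool", "payload": {"rows": [[[0.01,0.02,0.1],0],[[0.01,0.02,0.2],0],[[0.01,0.02,0.3],0],[[0.01,0.02,0.3],0],[[0.01,0.02,0.3],0],[[0.01,0.02,0.3],0]]}}

```text
time: 29.3
tool_pos: [0.5074, 0.1493, 0.0968]
ee_rot: [-3.141, 0.0, 1.339]
wrist_force: [0.3, -0.3, 0.4]
width: 0.0096
```

```bash
python3 go.py .5068 .1495 .096 -.2315
python3 - <<'E'
from h import *
snap('scene','s17');crop('s17',380,140,80,80,10,'s17c')
snap('top','t17');crop('t17',190,240,80,80,10,'t17c')
E
```

```text
t 29.3 pos [0.5074 0.1493 0.0968] rpy [-3.141  0.     1.339] w 0.0096 F [ 0.3 -0.3  0.4]
shift units [ 0.001 -0.008  0.009] turn -0.0002 calls>= 0.01
```

View pics/s17c.png

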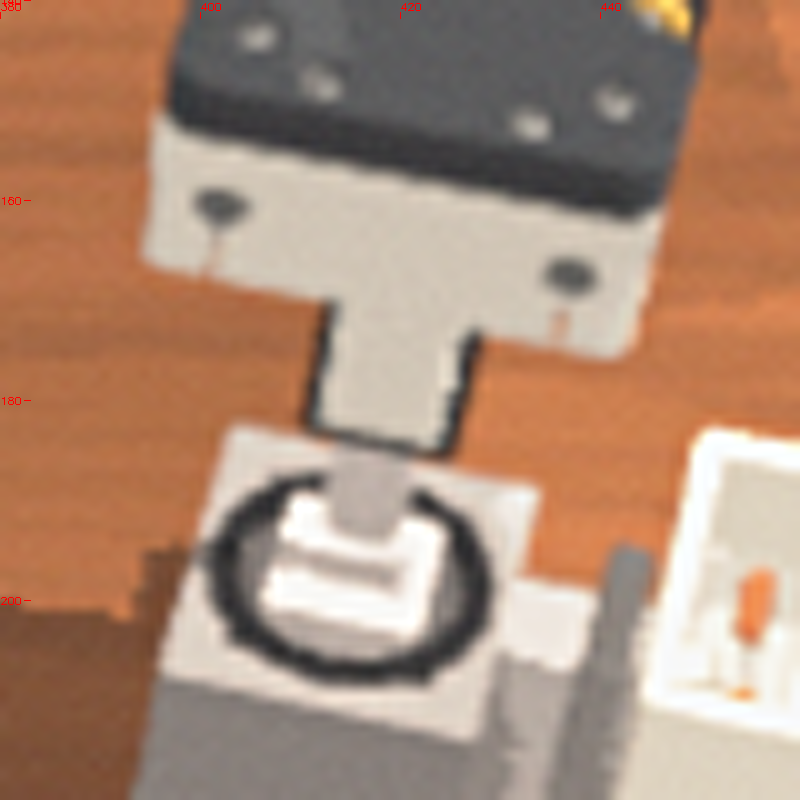

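View pics/t17c.png

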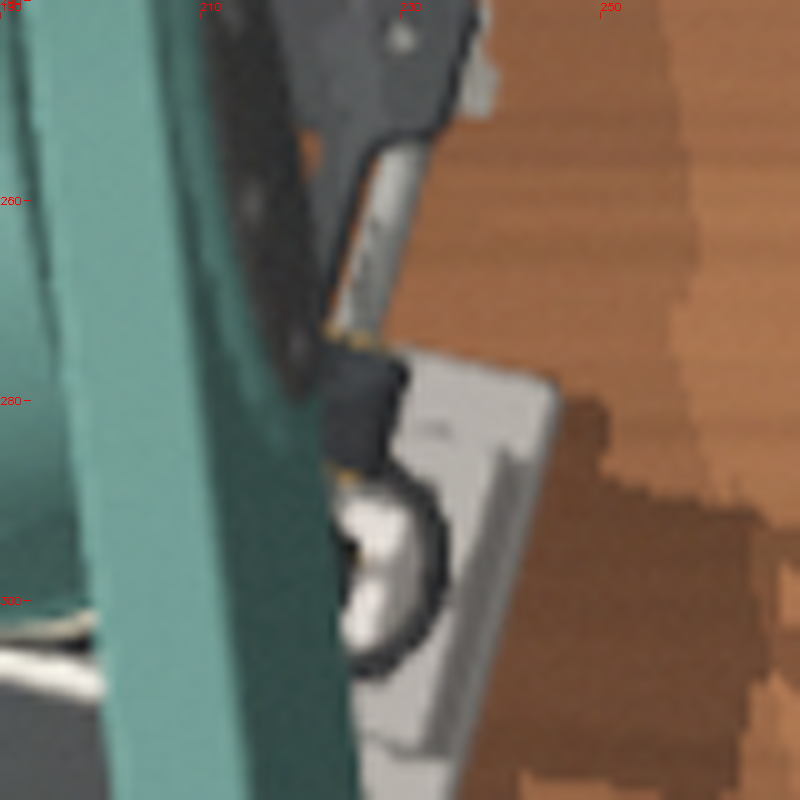

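Run:
```python
from h import *
s=load('s17'); p=[.5074,.1493]
for z in(.0638,.0588,.058,.0898): print(z,proj(s,[[*p,z]]))
c=(415.6,196.6)
print(at(s,c,.058), at(s,(414.5,196.5),.058))
print('tip',at(s,(416.3,193.0),.0638))
th=-.2315; R=np.array([[np.cos(th),-np.sin(th)],[np.sin(th),np.cos(th)]])
# bow bottom front corners expected
for l in((.005,-.013),(.005,.013)): print(proj(s,[[*(p+R@np.array(l)),.0898]]))
for l in((.0025,-.005),(.0025,.005)): print('tip edge',proj(s,[[*(p+R@np.array(l)),.0638]]))
for l in((0,-.008),(0,.008)): print('slot',proj(s,[[*(np.array([.5068,.1495])+R@np.array(l)),.058]]))
```

```text
0.0638 [[416.00884602 194.16194624]]
0.0588 [[415.59245911 196.14274053]]
0.058 [[415.52622345 196.4578844 ]]
0.0898 [[418.24341499 183.54188122]]
[0.50772097 0.14941275 0.058     ] [0.5075957  0.14755112 0.058     ]
tip [0.50469014 0.14989813 0.0638    ]
[[409.89597023 184.03566387]]
[[425.49007274 187.2871777 ]]
tip edge [[412.81298007 194.58858061]]
tip edge [[418.64420015 195.82877257]]
slot [[411.01046687 195.21762839]]
slot [[420.26905763 197.19066747]]
```

Run:
```python
from h import *
s=load('s17'); p=np.array([.5074,.1493])
th=-.2315; R=np.array([[np.cos(th),-np.sin(th)],[np.sin(th),np.cos(th)]])
def P(l,z): return np.round(proj(s,[[*(p+R@np.array(l)),z]])[0],1)
for x in(.005,.008,.011,.0175): print('finger',x,P((x,-.008),.0968),P((x,.008),.0968))
for z in(.0898,.0918,.0938): print('bow',z,P((.005,-.013),z),P((.005,.013),z))
s=load('s15'); p=np.array([.4809,-.2044]);th=.371;R=np.array([[np.cos(th),-np.sin(th)],[np.sin(th),np.cos(th)]])
for x in(.005,.008,.011,.0175): print('s15 finger',x,P((x+.0035,-.008),.041),P((x+.0035,.008),.041))
```

```text
finger 0.005 [413.5 181.7] [423.1 183.7]
finger 0.008 [413.1 183. ] [422.8 185. ]
finger 0.011 [412.7 184.3] [422.4 186.3]
finger 0.0175 [412.  187.1] [421.7 189.1]
bow 0.0898 [409.9 184. ] [425.5 187.3]
bow 0.0918 [410.1 183.2] [425.7 186.4]
bow 0.0938 [410.2 182.4] [425.9 185.6]
s15 finger 0.005 [213.7 187.6] [222.5 185.6]
s15 finger 0.008 [214.  188.8] [222.8 186.8]
s15 finger 0.011 [214.3 190. ] [223.1 188. ]
s15 finger 0.0175 [214.9 192.5] [223.8 190.5]
```

Run:
```python
from h import *
crop('s17',400,165,40,40,18,'s17d')
```

```text
(no output)
```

View pics/s17d.png

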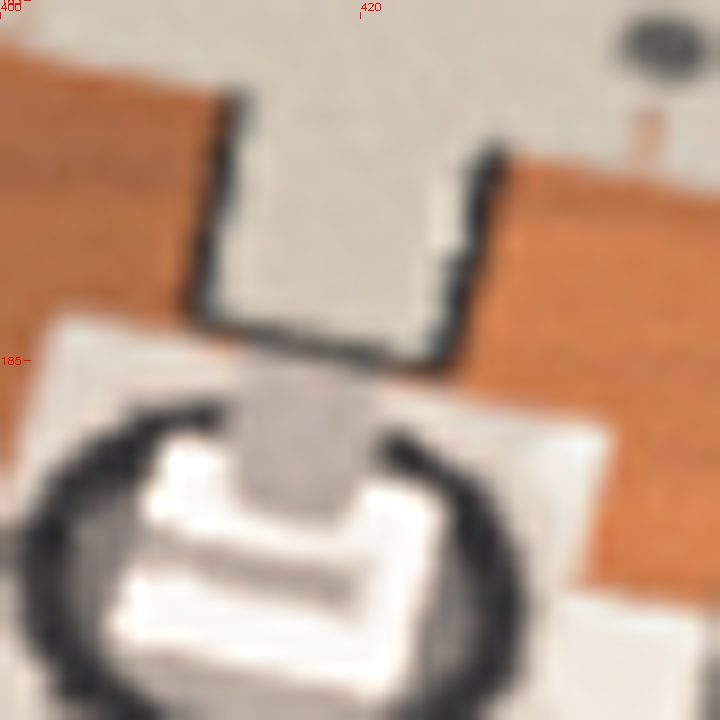

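>>> {"api": "servo_tool", "payload": {"rows": [[[0,0,0.03],0],[[0,0,0.06],0],[[0,0,0.09],0],[[0,0,0.12],0],[[0,0,0.12],0],[[0,0,0.12],0]]}}

```text
time: 29.9
tool_pos: [0.5073, 0.1494, 0.0871]
ee_rot: [-3.141, 0.0, 1.339]
wrist_force: [0.1, 0.4, 0.2]
width: 0.0098
```

Run:
```python
from h import *
o=robot.get_obs(); print(o['tool_pos'],o['wrist_force'],o['wrist_torque'])
snap('scene','s18');crop('s18',390,155,55,55,12,'s18c')
```

```text
[0.50729559 0.14938241 0.08706582] [0.07507293 0.37909209 0.17885478] [-0.0273855  -0.03257534 -0.01571992]
```

View pics/s18c.png

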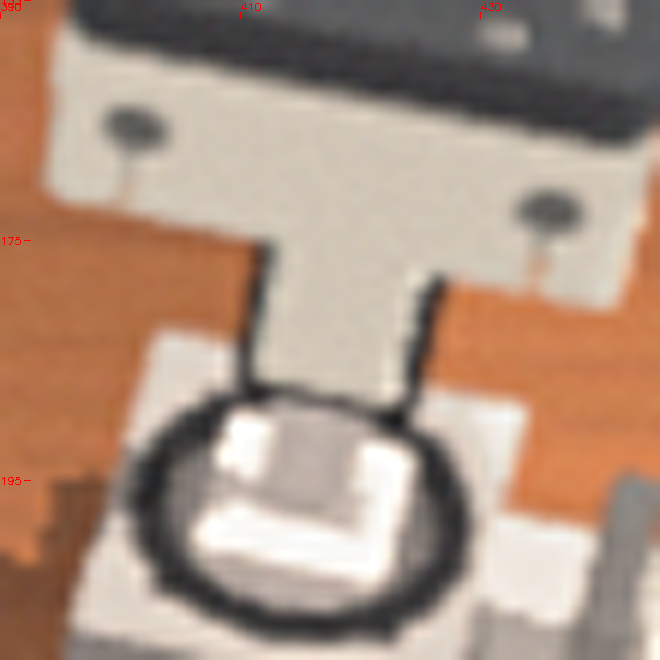

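>>> {"api": "servo_tool", "payload": {"rows": [[[0,0,0.02],0],[[0,0,0.04],0],[[0,0,0.05],0],[[0,0,0.05],0]]}}

```text
time: 30.28
tool_pos: [0.5073, 0.1494, 0.0831]
ee_rot: [-3.141, 0.0, 1.339]
wrist_force: [-0.4, 0.3, -1.0]
width: 0.01
```

>>> {"api": "servo_tool", "payload": {"rows": [[[0,0,0.02],0],[[0,0,0.04],0],[[0,0,0.05],0],[[0,0,0.05],0]]}}

```text
time: 30.62
tool_pos: [0.5073, 0.1494, 0.079]
ee_rot: [-3.141, 0.0, 1.339]
wrist_force: [0.1, 0.3, -1.3]
width: 0.0099
```

Run:
```python
from h import *
o=robot.get_obs(); print(o['tool_pos'],o['wrist_force'],o['wrist_torque'])
snap('scene','s19');crop('s19',390,155,55,55,12,'s19c')
```

```text
[0.50730775 0.14935118 0.07904192] [ 0.08523912  0.29112576 -1.33452483] [-0.10495267 -0.10385277 -0.0098675 ]
```

View pics/s19c.png

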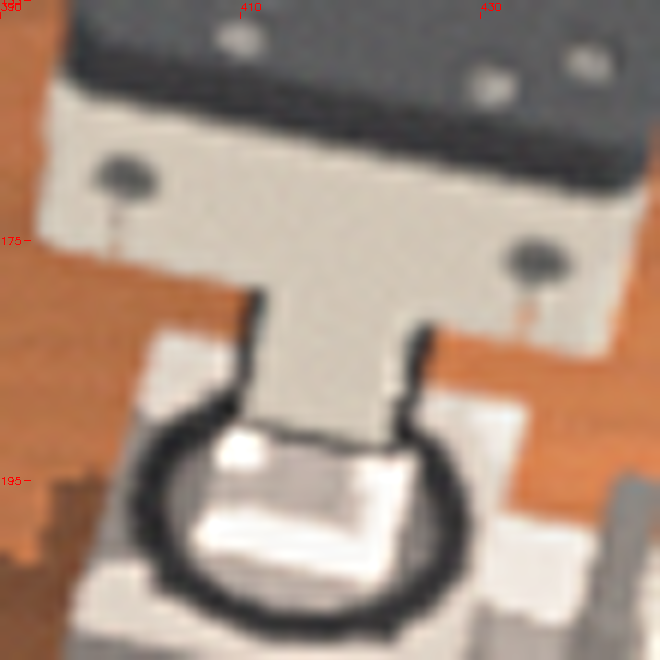

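>>> {"api": "servo_tool", "payload": {"rows": [[[0,0,0.02],0],[[0,0,0.04],0],[[0,0,0.05],0],[[0,0,0.05],0]]}}

```text
time: 31.0
tool_pos: [0.5071, 0.1495, 0.075]
ee_rot: [-3.141, 0.0, 1.339]
wrist_force: [-1.4, 1.0, -1.1]
width: 0.0098
```

>>> {"api": "servo_tool", "payload": {"rows": [[[0,0,0.02],0],[[0,0,0.04],0],[[0,0,0.05],0],[[0,0,0.05],0]]}}

```text
time: 31.33
tool_pos: [0.5074, 0.1495, 0.0715]
ee_rot: [-3.142, -0.0, 1.339]
wrist_force: [-1.5, 1.0, 2.5]
width: 0.0096
```

>>> {"api": "servo_tool", "payload": {"rows": [[[0,0,0.015],0.03],[[0,0,0.03],-0.03],[[0,0,0.045],0.03],[[0,0,0.05],-0.03],[[0,0,0.05],0]]}}

```text
time: 31.75
tool_pos: [0.5081, 0.1493, 0.0678]
ee_rot: [3.14, -0.0, 1.341]
wrist_force: [-0.8, -0.1, 1.7]
width: 0.0097
```

>>> {"api": "servo_tool", "payload": {"rows": [[[0,0,0.015],0.03],[[0,0,0.03],-0.03],[[0,0,0.045],0.03],[[0,0,0.05],-0.03],[[0,0,0.05],0]]}}

```text
time: 32.17
tool_pos: [0.5083, 0.1495, 0.0649]
ee_rot: [3.139, -0.001, 1.341]
wrist_force: [-2.7, 1.0, 6.8]
width: 0.0099
```

Run:
```python
from h import *
o=robot.get_obs(); print(o['tool_pos'],o['wrist_force'],o['wrist_torque'])
snap('scene','s20');crop('s20',390,155,55,55,12,'s20c')
```

```text
[0.50833228 0.14948663 0.06491999] [-2.70160203  0.97246088  6.81698257] [-0.02014207  0.36432191  0.00149163]
```

View pics/s20c.png

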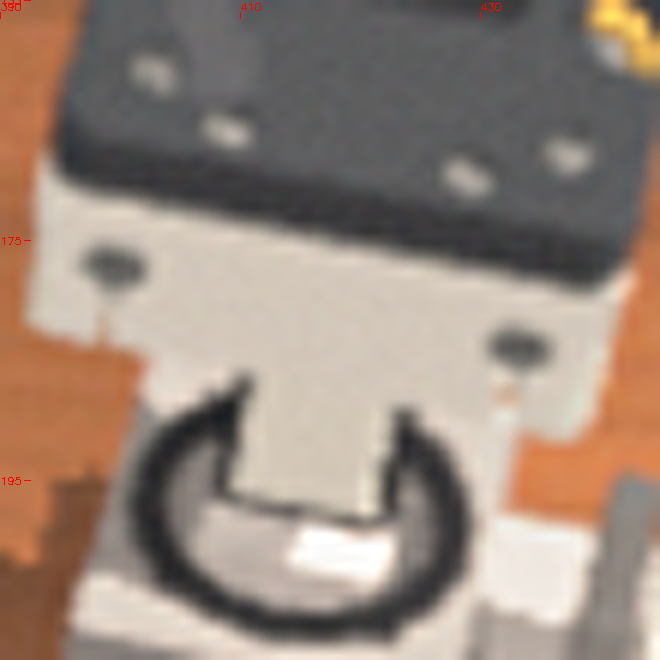

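>>> {"api": "servo_tool", "payload": {"rows": [[[0,0,0.012],0.035],[[0,0,0.025],-0.035],[[0,0,0.035],0.035],[[0,0,0.035],-0.035],[[0,0,0.035],0]]}}

```text
time: 32.63
tool_pos: [0.5087, 0.1495, 0.0648]
ee_rot: [3.138, -0.001, 1.342]
wrist_force: [-5.7, -0.9, 17.0]
width: 0.0097
```

>>> {"api": "servo_tool", "payload": {"rows": [[[0,0,0.012],0.035],[[0,0,0.02],-0.035],[[0,0,0.025],0.035],[[0,0,0.025],-0.035],[[0,0,0.025],0]]}}

```text
time: 33.05
tool_pos: [0.5088, 0.1495, 0.0647]
ee_rot: [3.137, -0.001, 1.342]
wrist_force: [-9.5, -1.9, 24.8]
width: 0.0097
```

Run:
```python
from h import *
o=robot.get_obs(); print(o['tool_pos'],o['wrist_force'],o['wrist_torque'])
snap('scene','s21');crop('s21',390,155,55,55,12,'s21c')
```

```text
[0.50879386 0.14946667 0.06471874] [-9.47190965 -1.90506828 24.82723141] [-0.39419288  1.93647291  0.05276237]
```

View pics/s21c.png

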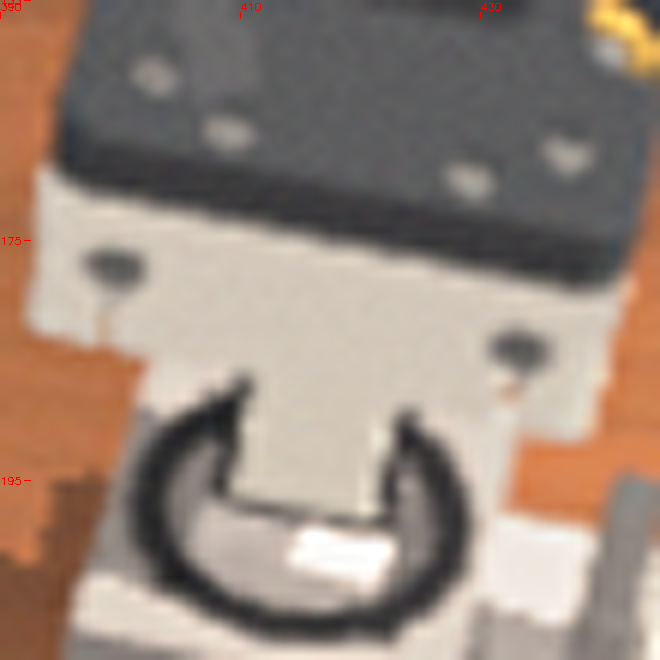

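The key stopped hard at TCP z = 0.0647; home is expected at 0.065 from the rest height. I'll ease off the 25 N push, then check.

>>> {"api": "servo_tool", "payload": {"rows": [[[0,0,-0.025],0],[[0,0,-0.045],0],[[0,0,-0.045],0]]}}

```text
time: 33.35
tool_pos: [0.5087, 0.1495, 0.0649]
ee_rot: [3.138, -0.001, 1.339]
wrist_force: [-2.5, -0.7, 9.8]
width: 0.0098
```

```bash
python3 go.py .5072 .1494 .064 -.2315
```

```text
t 33.35 pos [0.5087 0.1495 0.0649] rpy [ 3.138e+00 -1.000e-03  1.339e+00] w 0.0098 F [-2.5 -0.7  9.8]
shift units [-0.005 -0.018  0.011] turn -0.0001 calls>= 0.02
```

>>> {"api": "servo_tool", "payload": {"rows": [[[0,-0.01,0],0],[[0,-0.018,0],0],[[0,-0.018,0],0]]}}

```text
time: 33.6
tool_pos: [0.5086, 0.1495, 0.0649]
ee_rot: [3.135, -0.001, 1.339]
wrist_force: [-0.1, -1.0, 8.0]
width: 0.0098
```

>>> {"api": "servo_tool", "payload": {"rows": [[[0,0,0],0.04],[[0,0,0],0.08],[[0,0,0],0.12],[[0,0,0],0.16],[[0,0,0],0.2],[[0,0,0],0.24],[[0,0,0],0.28],[[0,0,0],0.28]]}}

```text
time: 34.27
tool_pos: [0.5082, 0.1498, 0.0649]
ee_rot: [3.137, -0.004, 0.897]
wrist_force: [-1.3, -0.4, 8.7]
width: 0.01
```

Run:
```python
from h import *
o=robot.get_obs(); print(o['tool_pos'],o['ee_rot'],o['wrist_force'],o['wrist_torque'])
snap('scene','s22');crop('s22',390,155,55,55,12,'s22c')
```

```text
[0.50817574 0.14981731 0.06489568] [ 3.13742254 -0.00365751  0.89736484] [-1.28634816 -0.38228839  8.71534379] [-0.12712951  0.35640662  0.0484556 ]
```

View pics/s22c.png

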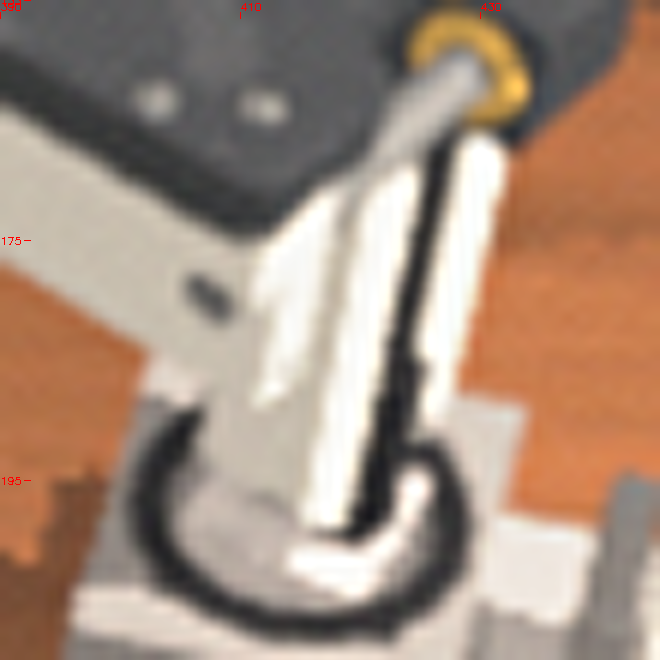

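>>> {"api": "servo_tool", "payload": {"rows": [[[0,0,0],0.06],[[0,0,0],0.12],[[0,0,0],0.18],[[0,0,0],0.24],[[0,0,0],0.3],[[0,0,0],0.36],[[0,0,0],0.42],[[0,0,0],0.48],[[0,0,0],0.54],[[0,0,0],0.6],[[0,0,0],0.65],[[0,0,0],0.67]]}}

```text
time: 35.32
tool_pos: [0.5084, 0.1495, 0.0649]
ee_rot: [-3.141, -0.006, -0.156]
wrist_force: [-2.1, -0.8, 7.6]
width: 0.0096
```

>>> {"api": "servo_tool", "payload": {"rows": [[[0,0,0],0],[[0,0,0],0],[[0,0,0],0]]}}

```text
time: 35.57
tool_pos: [0.5084, 0.1495, 0.0649]
ee_rot: [-3.141, -0.006, -0.153]
wrist_force: [-0.4, -0.2, 8.9]
width: 0.0101
```

Run:
```python
from h import *
o=robot.get_obs(); print(o['tool_pos'],o['ee_rot'],o['wrist_force'],o['wrist_torque'])
snap('scene','s23');crop('s23',380,140,140,110,5,'s23c')
snap('top','t23');crop('t23',190,260,60,60,10,'t23c')
```

```text
[0.50835264 0.14954339 0.06487699] [-3.14101872 -0.00586531 -0.1528864 ] [-0.38261163 -0.23193112  8.86062332] [-0.18282782  0.23235508  0.14453564]
```

View pics/s23c.png

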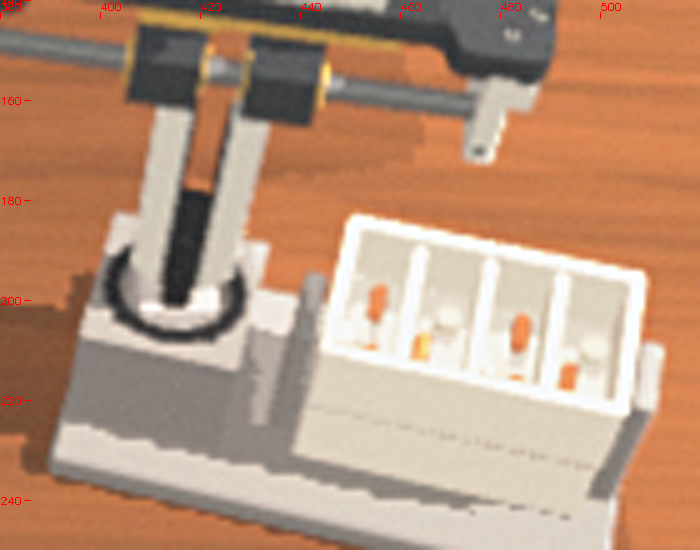

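>>> {"api": "servo_tool", "payload": {"rows": [[[0,0,0],0.03],[[0,0,0],0.05],[[0,0,0],0.065],[[0,0,0],0.065],[[0,0,0],0.065]]}}

```text
time: 36.08
tool_pos: [0.5084, 0.1495, 0.0649]
ee_rot: [-3.14, -0.006, -0.255]
wrist_force: [-1.5, -0.9, 7.9]
width: 0.01
```

Run:
```python
from h import *
o=robot.get_obs(); print(o['tool_pos'],o['ee_rot'],o['wrist_force'],o['wrist_torque'])
```

```text
[0.50838021 0.1494943  0.06489529] [-3.14047048 -0.00583977 -0.25509556] [-1.50392015 -0.87143467  7.86813065] [-0.15342187  0.31477468  0.09962665]
```

>>> {"api": "servo_tool", "payload": {"rows": [[[0,0,0],0.02],[[0,0,0],0.04],[[0,0,0],0.04],[[0,0,0],0.04]]}}

```text
time: 36.42
tool_pos: [0.5083, 0.1495, 0.0649]
ee_rot: [-3.14, -0.006, -0.318]
wrist_force: [-1.2, -0.9, 8.4]
width: 0.0096
```

Run:
```python
from h import *
o=robot.get_obs(); print(o['tool_pos'],o['ee_rot'],o['wrist_force'],o['wrist_torque'])
snap('scene','s24');crop('s24',395,175,40,40,16,'s24c')
o=robot.get_obs(); print(o['wrist_torque'])
```

```text
[0.50833753 0.14946055 0.06487935] [-3.14022185 -0.00570166 -0.31787904] [-1.1560414  -0.91184499  8.35315063] [-0.19128113  0.25090403  0.07150133]
[-0.18202786  0.28493432  0.14483391]
```

View pics/s24c.png

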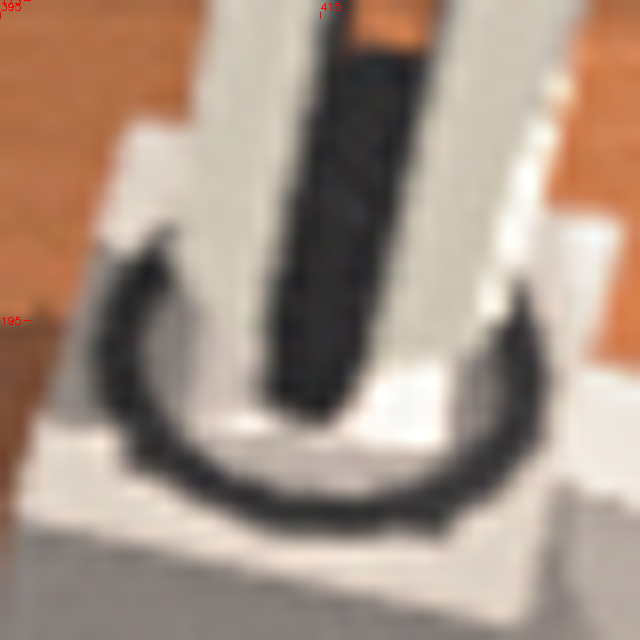

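>>> {"api": "servo_tool", "payload": {"rows": [[[0,0,0],0.02],[[0,0,0],0.04],[[0,0,0],0.04],[[0,0,0],0.04]]}}

```text
time: 36.8
tool_pos: [0.5084, 0.1494, 0.0649]
ee_rot: [-3.14, -0.006, -0.38]
wrist_force: [-0.3, -0.5, 8.2]
width: 0.0099
```

```bash
cat > tq.py <<'E'
from h import *
o=robot.get_obs(); print(o['time'],o['tool_pos'],o['ee_rot'],o['wrist_force'],o['wrist_torque'])
z=[]
for i in range(6): snap('top','tmp'); z.append(robot.get_obs()['wrist_torque'][2])
print(np.round(z,3),np.mean(z))
E
python3 tq.py
```

```text
36.8 [0.50835589 0.14944712 0.06488248] [-3.13989487 -0.0056458  -0.38045559] [-0.31503064 -0.52201514  8.19498488] [-0.13989836  0.27309182  0.17979815]
[0.173 0.193 0.134 0.225 0.176 0.142] 0.1737660681382975
```

>>> {"api": "servo_tool", "payload": {"rows": [[[0,0,0],0.02],[[0,0,0],0.035],[[0,0,0],0.035],[[0,0,0],0.035]]}}

```text
time: 37.43
tool_pos: [0.5084, 0.1494, 0.0649]
ee_rot: [-3.14, -0.006, -0.435]
wrist_force: [-1.6, -1.6, 8.6]
width: 0.0101
```

```bash
python3 tq.py
python3 - <<'E'
from h import *
snap('scene','s25');crop('s25',395,175,40,40,16,'s25c')
E
```

```text
37.4333 [0.50838875 0.14944414 0.06490922] [-3.13968209 -0.00574421 -0.43469513] [-1.57344925 -1.55627575  8.55234374] [-0.20702197  0.25651345  0.40041499]
[0.444 0.418 0.412 0.429 0.415 0.421] 0.4229056849157135
```

View pics/s25c.png

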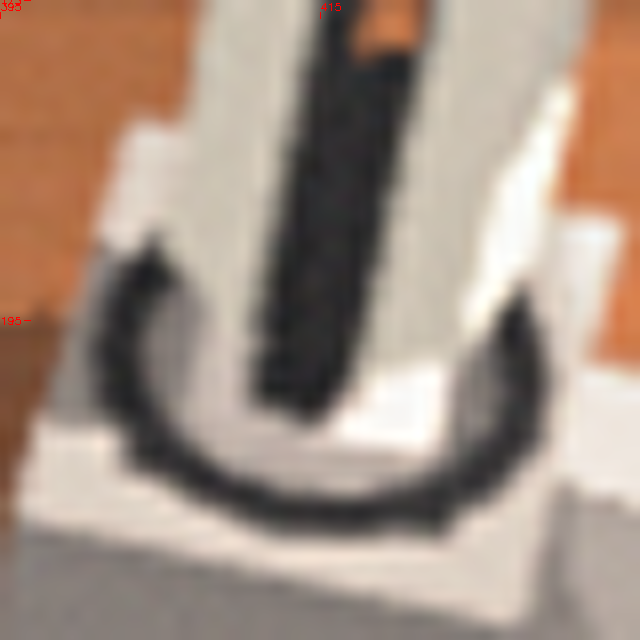

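The torque jumped to 0.42 N m, well above the spring's 0.125, so the plug is on its stop. One last overall look, then I'll hand in.

Run:
```python
from h import *
snap('scene','s26')
```

```text
(no output)
```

View pics/s26.png

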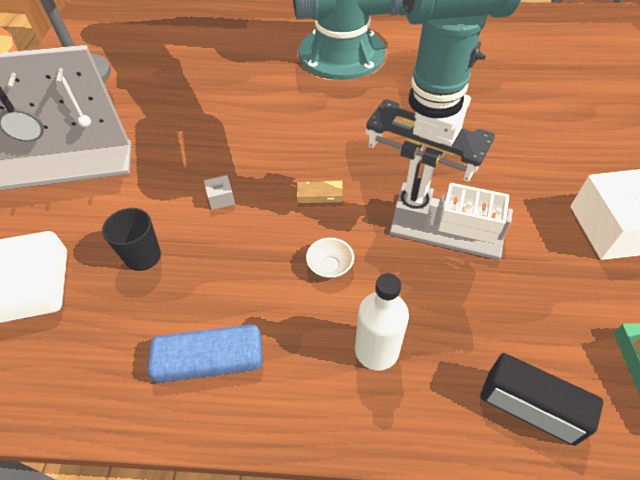

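The bottle (380,330), dish (330,260) and cup (133,240) have not moved, the tray stands on the dispenser at (475,213), and the gripper holds the key at (415,190).

Run:
```python
from bench import robot
print(robot.close_job())
```

```text
the job is handed in; nothing more can be done
None
```

I laid the separator on the lower tray and stacked the filled pill tray on it. I then pushed the key home with some rocking, turned it clockwise to its stop, and handed the job in at about 38 s with the key still gripped. The hand-in gave no verdict, so the results below are my own checks.

- **Stack:** the last pictures show both pieces seated square and level between the end guides. I measured each within about 1–2 mm of centre just before it was set down.
- **Key depth:** it stopped hard at a tool height of 0.0647–0.065 m, where 0.065 m means fully home. A downward push of about 8 N is still on it. The camera height of the bow disagreed, reading about 4 mm too high. It read about the same amount too high when the key stood in its rest, so I trusted the tool height and the hard stop.
- **Turn:** the holding torque rose to about 0.42 N m, where the spring alone gives 0.125 N m, so the plug is against its stop. The tool itself turned about 1.77 rad, more than the plug's 1.5, because of play in the slot and give in the grip.
- **Other things:** the bottle, dish and cup stand where they were. The highest push I saw was about 25 N, while seating the key.
- **Slip:** I first misjudged the sign of the separator's height offset. I saw in the picture that it was still above the tray and lowered it further before letting go.

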